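# Load the panel shaker, start it and hang the run tag

## Robot

A 6-joint arm with a two-finger parallel gripper is mounted at the origin on the work surface. World frame = base frame: x ahead of the robot, y to its left, z up, the work surface at z = 0. Lengths are in m, angles in degrees, forces in N, time in s.
With the tool pointing down it reaches from about 0.35 to 0.875 m from the base axis. Payload 4.2 kg.
Tool frame: the origin (TCP) lies on the front face of the gripper's body, between the roots of the fingers; the fingertips stand finger_overhang ahead of it and the grasp point (between the pads) lies 51 mm ahead of it (finger_overhang is the distance from the TCP to the fingertips, in m); z points along the fingers, y is the line along which they close (so a half turn about z gives the same grasp; the last joint's range is limited). The gripper opens to 87 mm and grips with 3 to 60 N. Pads are 19 mm wide; open, the fingers measure 117 mm over their backs; the gripper's body (75 mm by 190 mm) begins 51 mm behind the grasp point.
Start: joints at [-53.308, 22.042, 0.453, 0, -68.411, -14.817], TCP at [0.233, -0.58, 0.292] pointing down, gripper open.
Joint ranges: [-179.83, 179.83], [-69.29, 118.12], [-61.27, 80.66], [-181.25, 117.63], [-171.15, -9.14], [-177.46, 177.46]. Speed limits (degrees/s): [159.86, 159.86, 180, 180, 180, 180].

## Interface

Orientations are given as a 3x3 rotation matrix whose columns are the frame's x, y, z axes.
In Python, from station import sense, capture, camera_model, finish_job, finger_overhang gives the robot as it stands. The module is installed in compiled form; this text tells all that it offers.
- The arm moves only by the tool jog_arm, never from a script. Its argument "rows" is a list that holds one entry, the list of rows, each a list of 4 numbers: the shift along the tool's x, y, z in m, then the turn about the tool's z in rad. A call has 1 to 20 rows; each row shifts and turns the commanded pose from where the row before left it, along the tool's axes as they then stand; what a row does not reach is not made up. A row lasts 1/8 s, in which the tool goes at most 62.5 mm and 10.7 degrees, less where a joint would pass 70% of its speed; a pose out of reach is approached as far as the arm can. A call is refused whole if a number of a shift passes 0.0625 or a number of a turn 0.188, either way. A call with a gripper value outside its range is refused whole. "claw" is the opening, from 0 (shut) to 1 (fully open), set as the call begins (left out, the last holds). The fingers move at their own pace and stop on an object; the grip force is fixed at half the most. Time passes only in rows, so rows that do not move let the fingers close. It gives the time, the measured TCP pose, the force, the opening and the grip force at its end, in the units of the state.
- sense(): the state, without advancing time (a new reading comes with each control period).
- capture(name): name is "scene" or "top"; returns the picture (480x640x3 uint8, red, green, blue); there is no depth.
- camera_model(name): a dict with "fovy" (degrees; the focal length in pixels is half the picture's height over the tangent of half this angle, whatever the lens; pixels are square), "cx", "cy" (the principal point, pixels), "eye" and "rotation" of the camera in the world. Camera axes: x right, y down, z forward; pixel columns grow to the right and rows downward; lengths in m; the calibration is good to about 2 mm. A picture is of the moment at which its call begins. camera_model takes no time and is no camera call.
- finish_job(): hands the job in; it is judged then, once.
The state is a dict: "time_s": time; "joints": joint angles; "joint_velocities": joint speeds; "effort": joint torques, N m; "tcp_pos": TCP position; "ee_rot": TCP orientation; "wrist_force": force on the tool from outside, world axes, zero at the start; "moment": the same for the moment, N m; "gripper_width": opening from 0.0 (shut) to 1.0 (fully open); "gripper_force": force on a finger pad.
Only numpy, scipy, OpenCV 4.12 (cv2) and the standard library are available. Lean on these libraries where they do the work, as an engineer would, in place of code of your own. Each camera call takes 0.05 s, during which the arm holds its last target. There are 200 camera calls.

## Task

Load every test panel lying on the bench into the shaker, one to a pad: slip one end under a sprung jaw and push, lower the other end, and let go so that the two jaws hold it flat and centred; put right any panel that gets knocked about. When all of them are in, press the green start button fully down. Change the shaker's status tag too: the green tag that hangs on its hook goes upright into the free slot of the tag rack, and the amber one from the rack hangs on the hook by its slot; leave the other things on the bench where they are.

Things in the scene. Friction and masses are not known exactly. Their poses are not given: they have to be found in the camera images.
- panel_a_center (a point): Centre (half-way up) of test panel A: a rigid white plastic slab 110 mm long (its x), 58 mm wide (its y), 16 mm thick (its z), 60 to 120 g, with rows of small amber and yellow wells on top, the same either way round. It starts flat on the bench. Two or three of the three panels are there in a run; an absent one reads None.
- panel_b_center (a point): Centre (half-way up) of test panel B: a rigid white plastic slab 110 mm long (its x), 58 mm wide (its y), 16 mm thick (its z), 60 to 120 g, with rows of small amber and yellow wells on top, the same either way round. It starts flat on the bench. Two or three of the three panels are there in a run; an absent one reads None.
- panel_c_center (a point): Centre (half-way up) of test panel C: a rigid white plastic slab 110 mm long (its x), 58 mm wide (its y), 16 mm thick (its z), 60 to 120 g, with rows of small amber and yellow wells on top, the same either way round. It starts flat on the bench. Two or three of the three panels are there in a run; an absent one reads None.
- pad_1 (a point): Centre of the top of the right-hand pad (robot's right). Axes: x level, towards the shaker's far side; y level, to the left; z up. Black rubber pad 100 mm long (x), 44 mm wide (y), top 90 mm above the bench, 15 mm above the platform round it, so fingers can pass beside a panel. Pads are 100 mm apart. A panel lies along x, its ends under the lips of two blue sprung jaws.
- pad_2 (a point): The same point of the middle pad. How a panel goes in: it cannot come straight down past both lips; one end goes in low and tilted (10 to 18 degrees) under one lip and pushes that jaw 12 mm or more outwards, so that the other end clears the other lip and is lowered; when let go, the two springs centre it.
- pad_3 (a point): The same point of the left-hand pad. The jaw faces rest 102 mm apart and a panel is 110 mm long, so a centred one holds each jaw about 4 mm open.
- jaw_far_1 (a joint): Blue sprung jaw at the far (+x) end of pad_1: m that it is pushed outwards (+x), 0 (rest) to 0.022; 2 N to start, 0.25 N more per mm; all six jaws alike. Face upright, 44 mm wide, at rest 51 mm from the pad's centre; at its top a lip reaches 4 mm in (tip 47 mm from the centre), underside 20.5 mm and top 23.5 mm above the pad.
- jaw_near_1 (a joint): Blue sprung jaw at the near (-x, robot's side) end of pad_1: m that it is pushed outwards (-x), 0 (rest) to 0.022; 2 N to start, 0.25 N more per mm; all six jaws alike. Face upright, 44 mm wide, at rest 51 mm from the pad's centre; at its top a lip reaches 4 mm in (tip 47 mm from the centre), underside 20.5 mm and top 23.5 mm above the pad.
- start (a joint): Green round start button, 28 mm across, on the shaker's control shelf (the side towards the robot), facing up. Value in m: 0 released, 0.006 fully pressed (5 N); it springs back.
- start_top (a point): Centre of the top face of the green start button.
- amber_tag_eye (a point): Centre of the hang slot of the amber (orange) run tag: an upright plate 80 mm wide (its y), 110 tall (z), 6 thick (x), 45 g. The slot goes right through, 24 mm wide, 20 tall, its centre mid-width, 22 mm below the top edge; the plate beside it is solid for 28 mm each side. Starts upright in one slot of the grey rack (9 mm wide, 26 deep, 44 apart), foot 12 mm above the bench.
- green_tag_eye (a point): The same point of the green ready tag, the same plate in green, 45 g. It starts hanging by its slot from the hook; at the end it stands upright in a slot of the rack, foot 12 mm above the bench (slot centre 100 mm above the bench).
- hook (a point): Mark on the centre line of the level rod of the steel tag hook at the shaker's left flank, 135 mm above the bench. Axes as pad_1: the 6 mm thick rod runs along x, from its free end 40 mm before the mark (robot's side; tip turned up, top 9 mm above the centre line) to 37 mm behind it, where it bends down as a post. A hanging tag's slot centre lies 7 mm below the rod's centre line.
- shaker: The shaker's housing, white with a blue band, 255 mm deep, 330 mm wide, 75 mm high at the platform (jaw lips 114 mm), fixed; origin on the bench under its mid-line, 135 mm behind its front edge, axes as for the pads.
- tag_rack: Grey tag rack, 100 mm (its x, across the slots) by 94 mm, 38 mm high, fixed; origin under its centre; two slots along its y, at x = -22 and +22 mm, one of them empty at the start.
- small_dish: Small closed culture dish, 58 mm across, 15 mm high; origin under its centre; a bystander.
- dish_stack: Stack of three culture dishes, 90 mm across, 46 mm high; origin under its centre; a bystander.
- amber_bottle: Amber bottle, 62 mm across, 130 mm high; origin under its centre; a bystander.
- specimen_jar: Clear jar with a blue cap, 54 mm across, 60 mm high; origin under its centre; a bystander.

How it is judged (in metres and radians):
On the way, in this order (a step that is already met when the one before it is completed fails the run):
1. every panel lies flat and centred between the jaws of a pad, let go (((x of panel_a_center in the frame of pad_1 between -0.004 and 0.004 m and y of panel_a_center in the frame of pad_1 between -0.007 and 0.007 m and z of panel_a_center in the frame of pad_1 between 0.006 and 0.0105 m and angle between the x axis of panel_a_center and the x axis of pad_1, either way round below 0.08 rad and angle between panel_a_center's own z axis and vertical below 0.05 rad) or (x of panel_a_center in the frame of pad_2 between -0.004 and 0.004 m and y of panel_a_center in the frame of pad_2 between -0.007 and 0.007 m and z of panel_a_center in the frame of pad_2 between 0.006 and 0.0105 m and angle between the x axis of panel_a_center and the x axis of pad_2, either way round below 0.08 rad and angle between panel_a_center's own z axis and vertical below 0.05 rad) or (x of panel_a_center in the frame of pad_3 between -0.004 and 0.004 m and y of panel_a_center in the frame of pad_3 between -0.007 and 0.007 m and z of panel_a_center in the frame of pad_3 between 0.006 and 0.0105 m and angle between the x axis of panel_a_center and the x axis of pad_3, either way round below 0.08 rad and angle between panel_a_center's own z axis and vertical below 0.05 rad)) and ((x of panel_b_center in the frame of pad_1 between -0.004 and 0.004 m and y of panel_b_center in the frame of pad_1 between -0.007 and 0.007 m and z of panel_b_center in the frame of pad_1 between 0.006 and 0.0105 m and angle between the x axis of panel_b_center and the x axis of pad_1, either way round below 0.08 rad and angle between panel_b_center's own z axis and vertical below 0.05 rad) or (x of panel_b_center in the frame of pad_2 between -0.004 and 0.004 m and y of panel_b_center in the frame of pad_2 between -0.007 and 0.007 m and z of panel_b_center in the frame of pad_2 between 0.006 and 0.0105 m and angle between the x axis of panel_b_center and the x axis of pad_2, either way round below 0.08 rad and angle between panel_b_center's own z axis and vertical below 0.05 rad) or (x of panel_b_center in the frame of pad_3 between -0.004 and 0.004 m and y of panel_b_center in the frame of pad_3 between -0.007 and 0.007 m and z of panel_b_center in the frame of pad_3 between 0.006 and 0.0105 m and angle between the x axis of panel_b_center and the x axis of pad_3, either way round below 0.08 rad and angle between panel_b_center's own z axis and vertical below 0.05 rad)) and ((x of panel_c_center in the frame of pad_1 between -0.004 and 0.004 m and y of panel_c_center in the frame of pad_1 between -0.007 and 0.007 m and z of panel_c_center in the frame of pad_1 between 0.006 and 0.0105 m and angle between the x axis of panel_c_center and the x axis of pad_1, either way round below 0.08 rad and angle between panel_c_center's own z axis and vertical below 0.05 rad) or (x of panel_c_center in the frame of pad_2 between -0.004 and 0.004 m and y of panel_c_center in the frame of pad_2 between -0.007 and 0.007 m and z of panel_c_center in the frame of pad_2 between 0.006 and 0.0105 m and angle between the x axis of panel_c_center and the x axis of pad_2, either way round below 0.08 rad and angle between panel_c_center's own z axis and vertical below 0.05 rad) or (x of panel_c_center in the frame of pad_3 between -0.004 and 0.004 m and y of panel_c_center in the frame of pad_3 between -0.007 and 0.007 m and z of panel_c_center in the frame of pad_3 between 0.006 and 0.0105 m and angle between the x axis of panel_c_center and the x axis of pad_3, either way round below 0.08 rad and angle between panel_c_center's own z axis and vertical below 0.05 rad)) and contact force between the fingers and panel_a below 0.1 N and contact force between the fingers and panel_b below 0.1 N and contact force between the fingers and panel_c below 0.1 N), for 0.3 s.
2. then the start button is pressed fully down (value of joint start above 0.0045 m), for 0.05 s.
At the end, for the whole second after the job is handed in: Every panel flat on a pad under both lips, within 4 mm of centre lengthwise, 7 mm across, square to 0.08 rad; start pressed 4.5 mm or more after all were in; amber tag hanging still and upright (0.25 rad) on the hook's level rod, within 34 mm of its mark; green tag upright in a rack slot (((x of panel_a_center in the frame of pad_1 between -0.004 and 0.004 m and y of panel_a_center in the frame of pad_1 between -0.007 and 0.007 m and z of panel_a_center in the frame of pad_1 between 0.006 and 0.0105 m and angle between the x axis of panel_a_center and the x axis of pad_1, either way round below 0.08 rad and angle between panel_a_center's own z axis and vertical below 0.05 rad) or (x of panel_a_center in the frame of pad_2 between -0.004 and 0.004 m and y of panel_a_center in the frame of pad_2 between -0.007 and 0.007 m and z of panel_a_center in the frame of pad_2 between 0.006 and 0.0105 m and angle between the x axis of panel_a_center and the x axis of pad_2, either way round below 0.08 rad and angle between panel_a_center's own z axis and vertical below 0.05 rad) or (x of panel_a_center in the frame of pad_3 between -0.004 and 0.004 m and y of panel_a_center in the frame of pad_3 between -0.007 and 0.007 m and z of panel_a_center in the frame of pad_3 between 0.006 and 0.0105 m and angle between the x axis of panel_a_center and the x axis of pad_3, either way round below 0.08 rad and angle between panel_a_center's own z axis and vertical below 0.05 rad)) and ((x of panel_b_center in the frame of pad_1 between -0.004 and 0.004 m and y of panel_b_center in the frame of pad_1 between -0.007 and 0.007 m and z of panel_b_center in the frame of pad_1 between 0.006 and 0.0105 m and angle between the x axis of panel_b_center and the x axis of pad_1, either way round below 0.08 rad and angle between panel_b_center's own z axis and vertical below 0.05 rad) or (x of panel_b_center in the frame of pad_2 between -0.004 and 0.004 m and y of panel_b_center in the frame of pad_2 between -0.007 and 0.007 m and z of panel_b_center in the frame of pad_2 between 0.006 and 0.0105 m and angle between the x axis of panel_b_center and the x axis of pad_2, either way round below 0.08 rad and angle between panel_b_center's own z axis and vertical below 0.05 rad) or (x of panel_b_center in the frame of pad_3 between -0.004 and 0.004 m and y of panel_b_center in the frame of pad_3 between -0.007 and 0.007 m and z of panel_b_center in the frame of pad_3 between 0.006 and 0.0105 m and angle between the x axis of panel_b_center and the x axis of pad_3, either way round below 0.08 rad and angle between panel_b_center's own z axis and vertical below 0.05 rad)) and ((x of panel_c_center in the frame of pad_1 between -0.004 and 0.004 m and y of panel_c_center in the frame of pad_1 between -0.007 and 0.007 m and z of panel_c_center in the frame of pad_1 between 0.006 and 0.0105 m and angle between the x axis of panel_c_center and the x axis of pad_1, either way round below 0.08 rad and angle between panel_c_center's own z axis and vertical below 0.05 rad) or (x of panel_c_center in the frame of pad_2 between -0.004 and 0.004 m and y of panel_c_center in the frame of pad_2 between -0.007 and 0.007 m and z of panel_c_center in the frame of pad_2 between 0.006 and 0.0105 m and angle between the x axis of panel_c_center and the x axis of pad_2, either way round below 0.08 rad and angle between panel_c_center's own z axis and vertical below 0.05 rad) or (x of panel_c_center in the frame of pad_3 between -0.004 and 0.004 m and y of panel_c_center in the frame of pad_3 between -0.007 and 0.007 m and z of panel_c_center in the frame of pad_3 between 0.006 and 0.0105 m and angle between the x axis of panel_c_center and the x axis of pad_3, either way round below 0.08 rad and angle between panel_c_center's own z axis and vertical below 0.05 rad)) and linear speed of each of panel_a, panel_b, panel_c below 0.02 m/s and x of amber_tag_eye in the frame of hook between -0.034 and 0.034 m and y of amber_tag_eye in the frame of hook between -0.012 and 0.012 m and z of amber_tag_eye in the frame of hook between -0.012 and -0.002 m and angle between each of amber_tag_eye, green_tag_eye's own z axis and vertical below 0.25 rad and linear speed of each of amber_tag, green_tag below 0.03 m/s and contact force between amber_tag and shaker above 0.1 N and (x of green_tag_eye in the frame of tag_rack between -0.028 and -0.016 m or x of green_tag_eye in the frame of tag_rack between 0.016 and 0.028 m) and y of green_tag_eye in the frame of tag_rack between -0.02 and 0.02 m and height (world z) of green_tag_eye between 0.094 and 0.104 m); the robot touches nothing.
It fails at once if a culture dish, the bottle or the jar is shifted more than 5 cm (distance of any of small_dish, dish_stack, amber_bottle, specimen_jar from where it was at the start of the episode above 0.05 m).
Of panel_a, panel_b, panel_c only 2 to 3 are there at a start; the rules pass over those that are not, and their reading is None.
At some moment in a run one of panel_a, panel_b, panel_c may be knocked a few centimetres aside while the robot is not near it.
It also fails if it takes over 210 s, if anything falls off the work surface, if the arm or the gripper's body presses on something with over 40 N, if the wrist force passes 120 N, or if a joint passes its speed limit or range.

## Working session

There is one attempt and no reset: what is moved stays moved. The work goes in short steps, Python scripts to look and compute and a tool call to move; the robot and the scene stay as the last step left them, time stands still between calls to the robot, and variables do not carry over. Pictures are saved under pics/ and viewed, at most 14 in all, crops included, and the job is handed in when it is done.

Besides the shell and the picture viewer there is one more tool, called after ">>>" as name([rows], argument=value, ...), one row to a line, values as JSON. jog_arm: Moves the arm, as the interface text tells. Its arguments: {"type":"object","properties":{"rows":{"type":"array"},"claw":{"type":"number"}},"required":["rows"]}

```bash
mkdir -p pics
python3 - <<'E'
from station import *
import cv2,numpy as np
print(finger_overhang, sense())
for n in("scene","top"):
    print(n,camera_model(n)); cv2.imwrite(f"pics/{n}0.png",capture(n)[:,:,::-1])
E
```

```text
0.0697 {'time_s': 0.0, 'joints': array([-5.33084143e+01,  2.20905880e+01,  3.81091603e-01, -3.03881703e-02,
       -6.84100210e+01, -1.48161255e+01]), 'joint_velocities': array([-0.05605272, -0.03434624,  0.04835496, -0.08918731,  0.04520467,
       -0.01884711]), 'effort': array([-3.40986926e-04, -3.90665209e+01,  1.87402242e+01,  4.22004998e+00,
        1.09232770e-02, -1.92311063e-04]), 'tcp_pos': array([ 0.23273093, -0.57957715,  0.29116659]), 'ee_rot': array([[-9.28068783e-01, -3.72407854e-01, -8.50903818e-04],
       [-3.72408822e-01,  9.28066700e-01,  1.96729227e-03],
       [ 5.70604076e-05,  2.14266663e-03, -9.99997703e-01]]), 'wrist_force': array([-0.93873688,  0.16985707, -0.48425573]), 'moment': array([-0.03232489,  0.01212083,  0.00126072]), 'gripper_force': 0.0, 'gripper_width': 1.002237765341295}
scene {'fovy': 42.74597250789596, 'cx': 321.0984462317077, 'cy': 241.47824022687777, 'eye': array([1.21391027, 1.11931119, 1.37731204]), 'rotation': array([[-0.85591056,  0.36157417, -0.36970425],
       [ 0.51697197,  0.61560661, -0.5947844 ],
       [ 0.0125337 , -0.70020899, -0.71382791]])}
top {'fovy': 45.33420723506844, 'cx': 324.26916376775733, 'cy': 237.48856802729472, 'eye': array([0.32567688, 0.03449901, 1.46842082]), 'rotation': array([[-0.01586988, -0.98224749,  0.18691714],
       [-0.99979193,  0.01798496,  0.00962514],
       [-0.01281597, -0.1867255 , -0.98232853]])}
```

View pics/scene0.png

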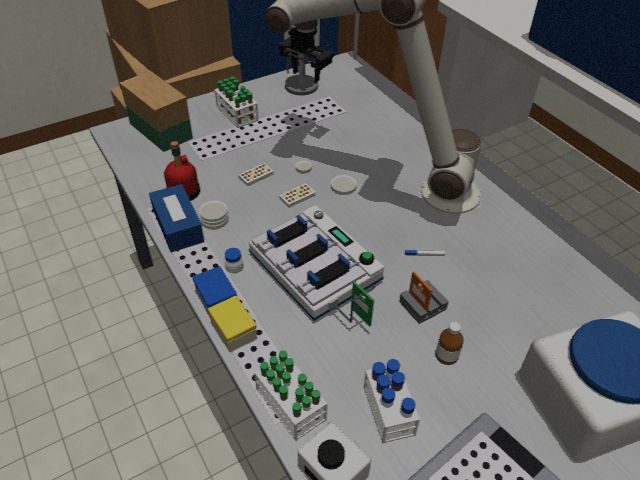

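View pics/top0.png

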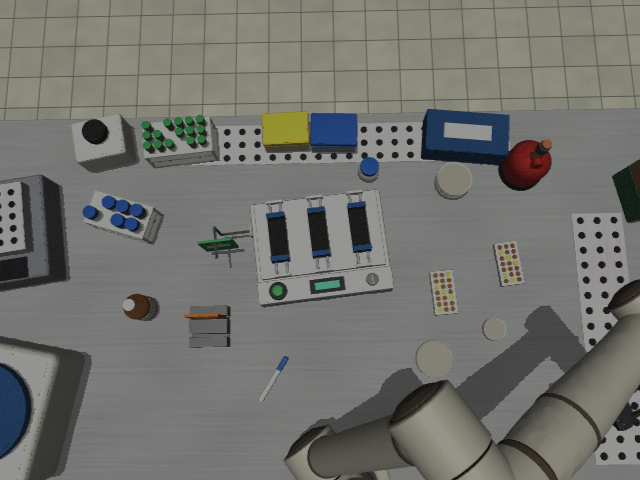

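The top view shows the shaker around (320,245) and two panels at (443,292) and (508,263). The green tag hangs at (215,243), and the rack is at (209,327) with the amber tag in its far slot. The start button is at (278,290).

```bash
cat > h.py <<'E'
import cv2,numpy as np
from station import *
def K(n):
    m=camera_model(n); f=240/np.tan(np.radians(m["fovy"]/2)); return m,f
def ray(n,p):
    m,f=K(n); d=m["rotation"]@np.array([(p[0]-m["cx"])/f,(p[1]-m["cy"])/f,1]); return m["eye"],d
def plane(n,p,z):
    e,d=ray(n,p); return e+d*(z-e[2])/d[2]
def tri(p,q):
    a,u=ray("top",p); b,v=ray("scene",q)
    s=np.linalg.lstsq(np.c_[u,-v],b-a,rcond=None)[0]; A=a+u*s[0];B=b+v*s[1]; return (A+B)/2,np.linalg.norm(A-B)
def blobs(img,cond,lo,box=None):
    hsv=cv2.cvtColor(img,cv2.COLOR_RGB2HSV); m=cv2.inRange(hsv,*cond)
    if box: z=np.zeros_like(m); x0,y0,x1,y1=box; z[y0:y1,x0:x1]=m[y0:y1,x0:x1]; m=z
    cs,_=cv2.findContours(m,cv2.RETR_EXTERNAL,cv2.CHAIN_APPROX_NONE)
    return [c for c in cs if cv2.contourArea(c)>=lo],m
def cen(c): M=cv2.moments(c); return np.array([M["m10"]/M["m00"],M["m01"]/M["m00"]])
def wrect(n,c,z):
    P=np.array([plane(n,p[0],z)[:2]*1000 for p in c],np.float32); return cv2.minAreaRect(P)
BLUE=((100,120,40),(125,255,255));GREEN=((50,100,40),(80,255,255));ORANGE=((5,150,100),(18,255,255));BLACK=((0,0,0),(180,255,45))
E
python3 - <<'E'
from h import *
t=capture("top"); s=capture("scene")
np.set_printoptions(precision=1,suppress=True)
for nm,c,lo,box,z in(("blue",BLUE,8,(250,180,400,285),.1135),("pad",BLACK,100,(250,190,400,280),.09),("btn",GREEN,20,(260,275,300,305),.09),("gtag",GREEN,5,(180,220,245,270),.15),("atag",ORANGE,5,(175,300,240,350),.122)):
    for b in blobs(t,c,lo,box)[0]:
        p=cen(b); print(nm,cv2.contourArea(b),p,plane("top",p,z)*1000,wrect("top",b,z))
# panels: bright pixels in top
m=cv2.inRange(t,(150,150,150),(255,255,255)); z=np.zeros_like(m); z[230:330,415:540]=m[230:330,415:540]
z=cv2.morphologyEx(z,cv2.MORPH_CLOSE,np.ones((7,7)))
for b in cv2.findContours(z,0,1)[0]:
    if cv2.contourArea(b)>200:print("panel",wrect("top",b,.016))
up=lambda im,x,y,w,h,k:cv2.resize(im[y:y+h,x:x+w],None,fx=k,fy=k,interpolation=cv2.INTER_CUBIC)
A=np.vstack([up(t,180,180,100,75,4),up(t,180,285,100,75,4)]);B=np.vstack([up(s,330,260,100,75,4),up(s,390,255,100,75,4)])
cv2.imwrite("pics/c1.png",np.hstack([A,B])[:,:,::-1])
E
```

```text
blue 71.0 [279.6 257.2] [537.4 155.  113.5] ((537.4529418945312, 155.31057739257812), (12.300625801086426, 41.885597229003906), 6.1860198974609375)
blue 67.0 [321.  252.1] [548.1  56.2 113.5] ((548.0922241210938, 56.10345458984375), (12.294390678405762, 39.567352294921875), 5.3955535888671875)
blue 67.5 [361.5 247.1] [558.5 -40.9 113.5] ((558.7433471679688, -41.03156280517578), (12.318968772888184, 41.93851852416992), 6.186056137084961)
blue 60.5 [274.7 214.5] [642.4 166.9 113.5] ((642.2396240234375, 167.1205291748047), (11.26491641998291, 41.66408920288086), 5.430110454559326)
blue 57.0 [315.1 209.5] [653.   68.9 113.5] ((652.898193359375, 68.04981994628906), (11.150558471679688, 40.981544494628906), 4.782914638519287)
blue 60.5 [356.  204.5] [663.6 -30.4 113.5] ((663.7318115234375, -31.1339111328125), (11.43781852722168, 41.51081466674805), 6.23284387588501)
pad 603.5 [277.7 235.7] [594.6 161.8  90. ] ((594.9254150390625, 161.67823791503906), (94.72146606445312, 42.269657135009766), 6.337254524230957)
pad 589.5 [318.1 230.7] [605.2  62.8  90. ] ((605.69189453125, 62.69158935546875), (94.84700012207031, 41.406944274902344), 6.135011196136475)
pad 587.0 [358.2 225.6] [616.1 -35.6  90. ] ((616.3551025390625, -35.540794372558594), (94.89791107177734, 41.4010124206543), 6.044368743896484)
btn 89.5 [277.2 290.1] [461.3 163.   90. ] ((461.6324157714844, 162.43011474609375), (26.580875396728516, 24.040315628051758), 89.02574157714844)
gtag 16.0 [223.3 247.6] [556.9 283.3 150. ] ((557.0787963867188, 282.8777160644531), (6.054328441619873, 26.232799530029297), 7.23121976852417)
gtag 158.0 [216.5 242.6] [569.1 299.6 150. ] ((565.2391967773438, 297.26336669921875), (25.255836486816406, 90.01591491699219), 5.404842853546143)
atag 54.0 [201.9 315.1] [403.  335.9 122. ] ((403.1982116699219, 339.2168884277344), (77.16985321044922, 4.629289150238037), 89.05233764648438)
```

View pics/c1.png

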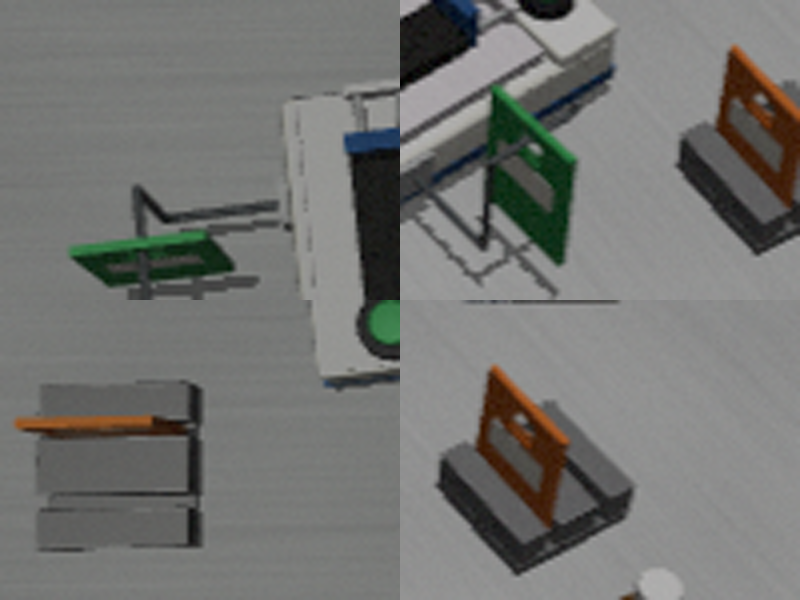

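The crop shows the green tag's top edge running from about (197.5,241.5) to (231,238) in the top view, with the rod at column 215. The amber tag is in the rack's far slot and the near slot is free. Next I'll measure the panels and check the tags in two views.

```bash
cat >> h.py <<'E'
def panels(t,box=(380,200,570,340)):
    x0,y0,x1,y1=box; g=cv2.cvtColor(t,cv2.COLOR_RGB2HSV); bench=np.median(t[250:330,440:520].reshape(-1,3),0)
    m=cv2.inRange(t,np.minimum(bench+35,250),(255,255,255))|cv2.inRange(g,(5,110,80),(35,255,255))
    z=np.zeros_like(m); z[y0:y1,x0:x1]=m[y0:y1,x0:x1]; z=cv2.morphologyEx(z,cv2.MORPH_CLOSE,np.ones((5,5)))
    return [(cen(c),wrect("top",c,.016)) for c in cv2.findContours(z,0,1)[0] if cv2.contourArea(c)>200]
E
python3 - <<'E'
from h import *
np.set_printoptions(precision=1,suppress=True)
t=capture("top"); s=capture("scene")
print(np.median(t[250:330,440:520].reshape(-1,3),0)); 
for p in panels(t): print(p)
for a,b in(((197.5,241.5),(374,300)),((231,238),(353.5,282.5)),): print("gtag corner",tri(a,b)[0]*1000,tri(a,b)[1]*1000, plane("top",a,.15)*1000)
# amber corners
for a,b in(((184.3,390-0)[:1]+(316,),(432.5,290.5)),((218,315),(413,272.5))): print("amber corner",tri(a,b)[0]*1000,tri(a,b)[1]*1000,plane("top",a,.122)*1000)
# rack top corners z=.038
for p in((190,306),(227,306),(227,347),(189.5,347)): print("rack",plane("top",(p[0]-.5,p[1]),.038)*1000)
for p in((214.5,226.5),(215,250)): print("rod",plane("top",p,.135)*1000)
E
```

```text
[119. 121. 118.]
(array([443.6, 291.7]), ((457.9568176269531, -249.66966247558594), (96.46349334716797, 41.881309509277344), 4.469810485839844))
(array([508.8, 263. ]), ((528.5685424804688, -419.3019104003906), (95.6866455078125, 41.59508514404297), 6.250797271728516))
gtag corner [571.2 344.9 150.3] 2.8856858075103777 [572.4 344.1 150. ]
gtag corner [580.4 266.4 145.4] 0.42212685846088094 [579.3 265.7 150. ]
amber corner [401.  378.4 119. ] 1.7264010171777153 [401.5 377.  122. ]
amber corner [403.5 299.  115.6] 1.580429716774068 [402.5 298.3 122. ]
rack [430.7 386.2  38. ]
rack [429.2 294.   38. ]
rack [329.1 292.4  38. ]
rack [330.6 384.6  38. ]
rod [610.8 308.  135. ]
rod [554.1 305.7 135. ]
```

>>> jog_arm([
  [[-0.02,0.014,0,0],[-0.0415,0.0278,0,0],[-0.0415,0.0278,0,0],[-0.0415,0.0278,0,0],[-0.0415,0.0278,0,0],[-0.0415,0.0278,0,0],[-0.0415,0.0278,0,0],[-0.0415,0.0278,0,0],[-0.0207,0.0137,0,0],[0,0,0.02,0.1375],[0,0,0.04,0.1375],[0,0,0.04,0],[0,0,0.03,0],[0,0,0,0]],
], claw=1)

```text
time_s: 2.05
tcp_pos: [0.4561, -0.2499, 0.1603]
ee_rot: [[-0.994, -0.106, -0.005], [-0.106, 0.994, 0.001], [0.005, 0.002, -1.0]]
wrist_force: [-0.1, -0.2, -0.2]
gripper_width: 1.001
gripper_force: 0.0
```

```bash
cat >> h.py <<'E'
YAW=np.radians(6.15); U=np.array([np.cos(YAW),np.sin(YAW)]); V=np.array([-U[1],U[0]])
def go(x,y,z):
    "remaining shift in tool axes (m) to a TCP target; also yaw of tool y"
    s=sense(); R=s["ee_rot"]; d=R.T@(np.array([x,y,z])-s["tcp_pos"])
    print("tcp",np.round(s["tcp_pos"]*1000,1),"shift mm",np.round(d*1000,1),"yaw y",np.round(np.degrees(np.arctan2(R[1,1],R[0,1])),2),"tilt",np.round(np.degrees(R[:2,2]),2),"t",s["time_s"],"F",np.round(s["wrist_force"],1),"grip",s["gripper_width"],s["gripper_force"])
def shot(n,box,k,name):
    x,y,w,h=box; cv2.imwrite("pics/"+name,cv2.resize(capture(n)[y:y+h,x:x+w],None,fx=k,fy=k,interpolation=cv2.INTER_CUBIC)[:,:,::-1])
E
python3 - <<'E'
from h import *
go(.458,-.2497,.072)
t=capture("top");cv2.imwrite("pics/t2.png",np.hstack([cv2.resize(t[180:380,380:640],None,fx=2,fy=2),cv2.resize(capture("scene")[130:230,200:340],None,fx=2,fy=4)])[:,:,::-1])
E
```

```text
tcp [ 456.1 -249.9  160.3] shift mm [-2.4 -0.1 88.3] yaw y 96.11 tilt [-0.31  0.08] t 2.05 F [-0.1 -0.2 -0.2] grip 1.0005932584873631 0.0
```

View pics/t2.png

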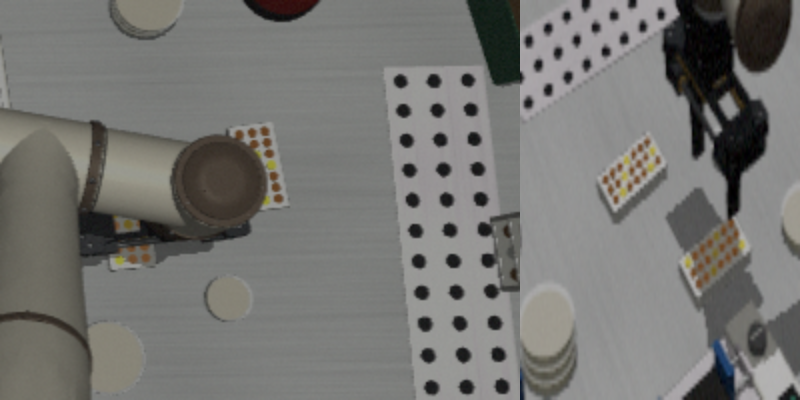

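The crop shows the gripper straddling the first panel, near (133,240). The second panel lies at about (260,165), and there is no third.

>>> jog_arm([
  [[-0.002,0,0.025,0],[0,0,0.03,0],[0,0,0.02,0],[0,0,0.011,0],[0,0,0,0]],
], claw=1)

```text
time_s: 2.78
tcp_pos: [0.4599, -0.2502, 0.0768]
ee_rot: [[-0.994, -0.107, 0.001], [-0.107, 0.994, -0.0], [-0.001, -0.0, -1.0]]
wrist_force: [-0.5, -0.3, 0.4]
gripper_width: 0.997
gripper_force: 0.0
```

>>> jog_arm([
  [[0,0,0,0],[0,0,0,0],[0,0,0,0],[0,0,0,0],[0,0,0,0],[0,0,0,0]],
], claw=0)

```text
time_s: 3.52
tcp_pos: [0.4595, -0.2501, 0.0766]
ee_rot: [[-0.994, -0.107, 0.0], [-0.107, 0.994, -0.0], [-0.0, -0.0, -1.0]]
wrist_force: [-0.3, 0.7, 4.6]
gripper_width: 0.662
gripper_force: 29.9
```

>>> jog_arm([
  [[0,0,-0.01,0],[0,0,-0.03,0],[0,0,-0.05,0],[0,0,-0.05,0],[0,0,-0.03,0],[0,0,0,0]],
])

```text
time_s: 4.28
tcp_pos: [0.4603, -0.2503, 0.249]
ee_rot: [[-0.994, -0.107, 0.006], [-0.107, 0.994, -0.001], [-0.006, -0.002, -1.0]]
wrist_force: [0.1, -0.5, -1.1]
gripper_width: 0.663
gripper_force: 29.9
```

Run:
```python
from h import *
# start point: pad1, u=-14,h=45
p=np.array([.6115,-.036])-.014*U
go(p[0],p[1],.09+.045+.064)
shot("scene",(240,130,160,120),5,"s3.png")
```

```text
tcp [ 460.3 -250.3  249. ] shift mm [-158.9  197.    50.6] yaw y 96.12 tilt [ 0.35 -0.08] t 4.275 F [ 0.1 -0.5 -1.1] grip 0.6626144640886585 29.859768748283386
```

View pics/s3.png

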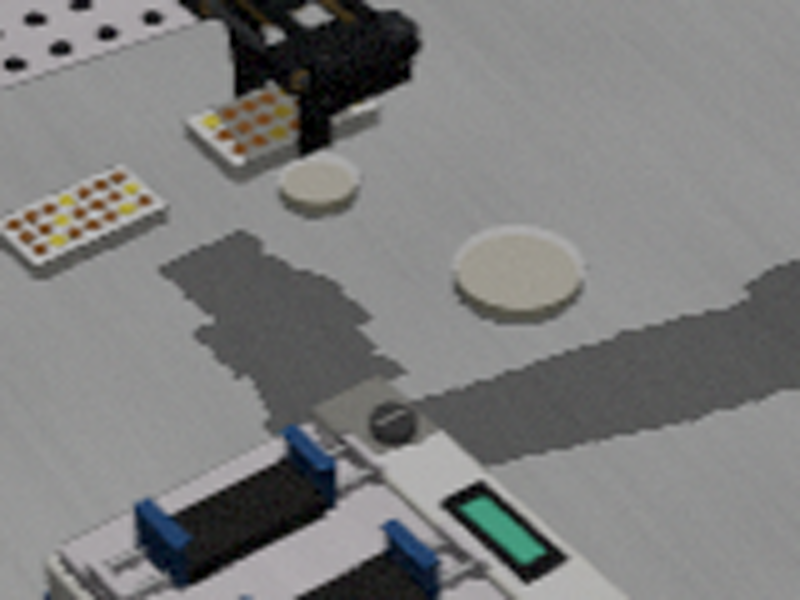

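The panel is held level and near its middle, so I'll carry it to pad 1.

>>> jog_arm([
  [[-0.01,0.012,0,0],[-0.025,0.03,0,0],[-0.03,0.038,0,0],[-0.03,0.038,0,0],[-0.03,0.038,0,0],[-0.022,0.028,0,0],[-0.012,0.013,0,0],[0,0,0.02,0],[0,0,0.02,0],[0,0,0.005,0],[0,0,0,0]],
])

```text
time_s: 5.7
tcp_pos: [0.5964, -0.0374, 0.2008]
ee_rot: [[-0.994, -0.106, -0.001], [-0.106, 0.994, -0.001], [0.001, -0.0, -1.0]]
wrist_force: [0.9, 0.8, -1.3]
gripper_width: 0.663
gripper_force: 29.9
```

Run:
```python
from h import *
p=np.array([.6115,-.036])-.014*U
go(p[0],p[1],.09+.033+.0688)
t=capture("top");s=capture("scene")
cv2.imwrite("pics/p4.png",np.hstack([cv2.resize(t[180:300,320:420],(400,480)),cv2.resize(s[185:305,250:350],(400,480))])[:,:,::-1])
```

```text
tcp [596.4 -37.4 200.8] shift mm [-1.2 -0.2  9. ] yaw y 96.11 tilt [-0.07 -0.03] t 5.7 F [ 0.9  0.8 -1.3] grip 0.6631604178900274 29.85990822315216
```

View pics/p4.png

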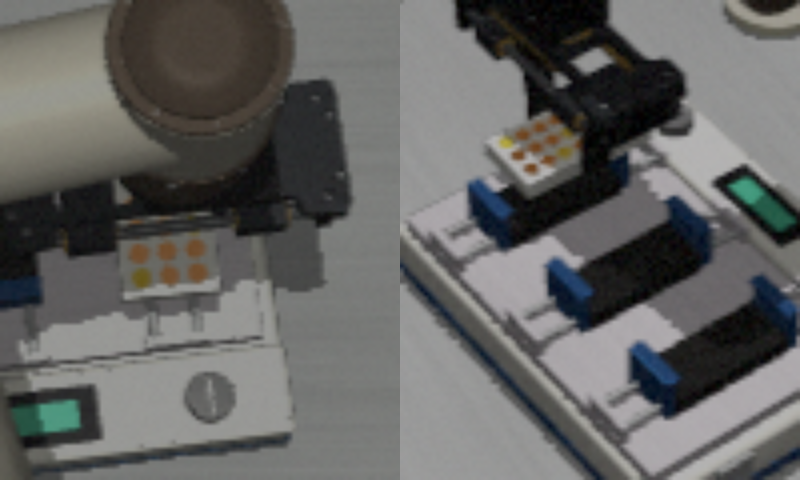

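The panel hangs level over pad 1, with its near end over the near jaw at about (362,253) in the top view. I'll check the grip offset.

Run:
```python
from h import *
t=capture("top")
np.set_printoptions(precision=1,suppress=True)
print(t[246:258,355].mean(1))
for r in(252.5,253.5,254.5):
    q=plane("top",(362,r),.14)[:2]-sense()["tcp_pos"][:2]; print(r,q@U*1000,q@V*1000)
for c in (349.7,374.5):
    q=plane("top",(c,246),.14)[:2]-sense()["tcp_pos"][:2]; print(c,q@V*1000)
```

```text
[ 94.7  73.7  73.7  76.3  72.7  84.7 150.3 150.7  54.   87.3  89.3  88.7]
252.5 -55.80918664201653 3.1424683424302087
253.5 -58.156555527829376 3.4624039348537408
254.5 -60.50238151723257 3.7821292375865996
349.7 29.655893462475365
374.5 -27.98911137881353
```

>>> jog_arm([
  [[-0.004,0,0.004,0],[0,0,0.004,0],[0,0,0.003,0],[0,0,0.003,0],[0,0,0.003,0],[0,0,0.0025,0],[0,0,0,0],[0,0,0,0]],
])

```text
time_s: 6.85
tcp_pos: [0.6017, -0.0365, 0.1829]
ee_rot: [[-0.994, -0.107, 0.004], [-0.107, 0.994, 0.0], [-0.004, -0.0, -1.0]]
wrist_force: [1.7, 2.1, 5.5]
gripper_width: 0.659
gripper_force: 30.0
```

Run:
```python
from h import *
p=np.array([.6115,-.036])-.0115*U
go(p[0],p[1],.09+.0225+.0688)
t=capture("top");s=capture("scene")
cv2.imwrite("pics/p5.png",np.hstack([cv2.resize(t[180:300,320:420],(400,480)),cv2.resize(s[195:255,255:305],(400,480))])[:,:,::-1])
```

```text
tcp [601.7 -36.5 182.9] shift mm [ 1.7 -0.6  1.6] yaw y 96.15 tilt [0.22 0.02] t 6.85 F [1.7 2.1 5.5] grip 0.6589958589084508 30.000994205474854
```

View pics/p5.png

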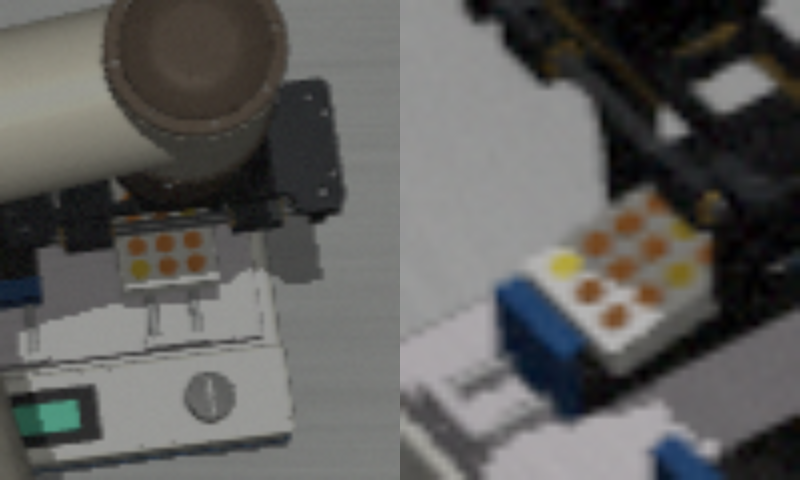

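Left, the near end rests high over the near jaw. Right, the far end is tilted down below the far lip. Now I'll push outwards.

>>> jog_arm([
  [[-0.003,0,0.0006,0],[-0.003,0,0.0006,0],[-0.003,0,0.0006,0],[-0.003,0,0.0006,0],[-0.003,0,0.0006,0],[-0.003,0,0.0005,0],[-0.003,0,0.0005,0],[-0.003,0,0.0005,0],[0,0,0,0],[0,0,0,0]],
])

```text
time_s: 8.2
tcp_pos: [0.6219, -0.035, 0.1766]
ee_rot: [[-0.994, -0.106, -0.007], [-0.106, 0.994, -0.001], [0.007, -0.001, -1.0]]
wrist_force: [-5.8, -1.5, 6.2]
gripper_width: 0.661
gripper_force: 30.0
```

Run:
```python
from h import *
p=np.array([.6115,-.036])+.0145*U
go(p[0],p[1],.09+.008+.0688)
t=capture("top");s=capture("scene")
cv2.imwrite("pics/p6.png",np.hstack([cv2.resize(t[180:300,320:420],(400,480)),cv2.resize(s[195:255,255:305],(400,480))])[:,:,::-1])
```

```text
tcp [621.9 -35.  176.6] shift mm [-4.1  0.1  9.7] yaw y 96.1 tilt [-0.41 -0.07] t 8.2 F [-5.8 -1.5  6.2] grip 0.661449161345205 29.99071955680847
```

View pics/p6.png

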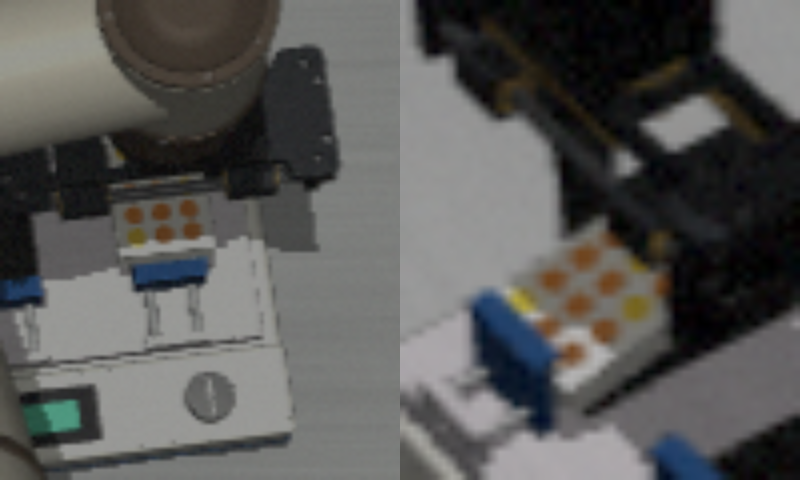

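The near end is just at the near lip, seen in the left crop at about row 260. The 5.8 N force means the far jaw is open about 15 mm. I'll push 3.5 mm more and lower.

>>> jog_arm([
  [[-0.002,0,0,0],[-0.0015,0,0,0],[0,0,0.002,0],[0,0,0.002,0],[0,0,0.002,0],[0,0,0.002,0],[0,0,0.002,0],[0,0,0,0],[0,0,0,0]],
])

```text
time_s: 9.43
tcp_pos: [0.6238, -0.035, 0.1658]
ee_rot: [[-0.994, -0.106, -0.011], [-0.106, 0.994, -0.001], [0.011, -0.0, -1.0]]
wrist_force: [-8.5, -1.3, 5.8]
gripper_width: 0.662
gripper_force: 30.0
```

Run:
```python
from h import *
p=np.array([.6115,-.036])+.0145*U
go(p[0],p[1],.09+.008+.0688)
t=capture("top");s=capture("scene")
cv2.imwrite("pics/p7.png",np.hstack([cv2.resize(t[180:300,320:420],(400,480)),cv2.resize(s[195:255,255:305],(400,480))])[:,:,::-1])
```

```text
tcp [623.8 -35.  165.8] shift mm [-2.2  0.3 -1. ] yaw y 96.06 tilt [-0.64 -0.09] t 9.425 F [-8.5 -1.3  5.8] grip 0.6620470677563755 30.002042949199677
```

View pics/p7.png

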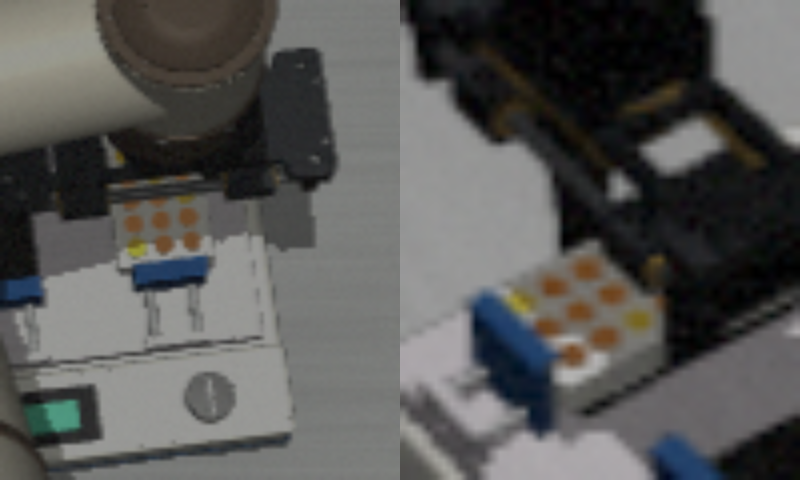

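>>> jog_arm([
  [[-0.0015,0,0.001,0],[0,0,0.0015,0],[0,0,0,0]],
])

```text
time_s: 9.9
tcp_pos: [0.6247, -0.0349, 0.1653]
ee_rot: [[-0.994, -0.106, -0.012], [-0.106, 0.994, -0.002], [0.012, -0.001, -1.0]]
wrist_force: [-12.7, -1.5, 14.1]
gripper_width: 0.662
gripper_force: 30.0
```

>>> jog_arm([
  [[0,0,0,0],[0,0,0,0],[0,0,0,0],[0,0,0,0],[0,0,-0.01,0],[0,0,-0.03,0],[0,0,-0.05,0],[0.03,-0.04,-0.01,0],[0.03,-0.05,0,0],[0.03,-0.05,0,0],[0.03,-0.05,0,0],[0,0,0,0]],
], claw=1)

```text
time_s: 11.4
tcp_pos: [0.5285, -0.2384, 0.2657]
ee_rot: [[-0.995, -0.101, 0.001], [-0.101, 0.995, -0.0], [-0.001, -0.001, -1.0]]
wrist_force: [0.0, 0.5, -0.5]
gripper_width: 0.998
gripper_force: 0.0
```

Run:
```python
from h import *
t=capture("top");s=capture("scene")
cv2.imwrite("pics/p8.png",np.hstack([cv2.resize(t[180:300,320:420],(400,480)),cv2.resize(s[195:255,255:305],(400,480))])[:,:,::-1])
for p in panels(t,(400,200,570,340)): print(p)
for b in blobs(t,BLUE,8,(340,180,400,285))[0]: p=cen(b); print(plane("top",p,.1135))
go(.5285,-.4193,.0766)
```

```text
(array([510.68063584, 269.09296724]), ((527.9187622070312, -419.4682312011719), (94.46560668945312, 41.49403381347656), 6.062281131744385))
[ 0.55469272 -0.04122866  0.1135    ]
[ 0.66765147 -0.02176088  0.1135    ]
tcp [ 530.2 -236.   265.5] shift mm [  21.2 -182.1  188.9] yaw y 96.04 tilt [ 0.08 -0.01] t 11.5 F [ 0.9 -0.1 -0.3] grip 1.0029740786941106 0.0
```

View pics/p8.png

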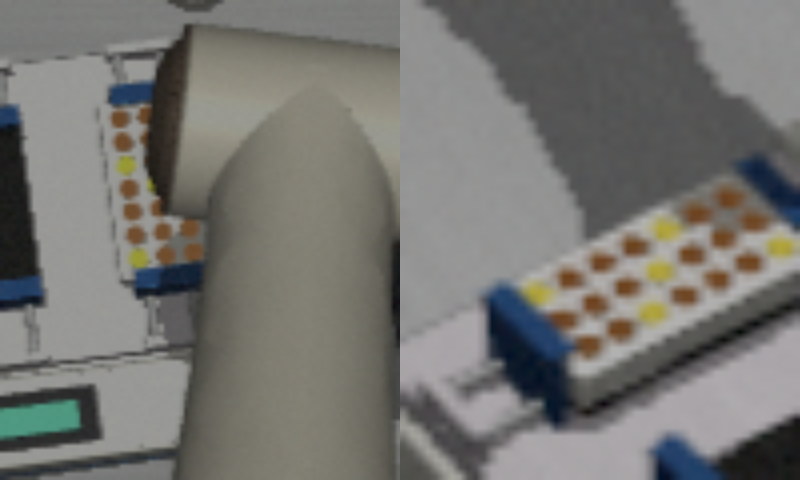

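Panel one is seated flat under both lips, and both jaws have opened 4 mm. The second panel has not moved, so I'll fetch it.

>>> jog_arm([
  [[0.003,-0.02,0,0],[0.004,-0.04,0.02,0],[0.004,-0.045,0.02,0],[0.004,-0.04,0.02,0],[0.004,-0.025,0.02,0],[0.002,-0.012,0.02,0],[0,0,0.02,0],[0,0,0,0]],
])

```text
time_s: 12.5
tcp_pos: [0.5283, -0.4176, 0.1425]
ee_rot: [[-0.994, -0.107, -0.004], [-0.107, 0.994, 0.002], [0.004, 0.003, -1.0]]
wrist_force: [-0.3, 0.2, 0.9]
gripper_width: 0.995
gripper_force: 0.0
```

Run:
```python
from h import *
go(.5285,-.4193,.0745)
```

```text
tcp [ 528.3 -417.6  142.5] shift mm [-0.3 -1.9 68. ] yaw y 96.17 tilt [-0.22  0.13] t 12.5 F [-0.3  0.2  0.9] grip 0.9945516971117417 0.0
```

>>> jog_arm([
  [[0,-0.001,0.025,0],[0,0,0.025,0],[0,0,0.013,0],[0,0,0.003,0],[0,0,0,0]],
], claw=1)

```text
time_s: 13.12
tcp_pos: [0.5295, -0.4198, 0.0797]
ee_rot: [[-0.994, -0.107, 0.001], [-0.107, 0.994, -0.001], [-0.001, -0.001, -1.0]]
wrist_force: [-0.0, 0.5, 0.4]
gripper_width: 1.0
gripper_force: 0.0
```

>>> jog_arm([
  [[0,0,0,0],[0,0,0,0],[0,0,0,0],[0,0,0,0],[0,0,0,0],[0,0,0,0]],
], claw=0)

```text
time_s: 13.88
tcp_pos: [0.5289, -0.4197, 0.079]
ee_rot: [[-0.994, -0.107, 0.0], [-0.107, 0.994, -0.0], [-0.0, -0.0, -1.0]]
wrist_force: [-0.1, -0.7, 2.0]
gripper_width: 0.66
gripper_force: 30.0
```

>>> jog_arm([
  [[0,0,-0.01,0],[0,0,-0.03,0],[0,0,-0.05,0],[0,0,-0.05,0],[0,0,-0.05,0],[0,0,0,0]],
])

```text
time_s: 14.62
tcp_pos: [0.5304, -0.4207, 0.2753]
ee_rot: [[-0.994, -0.107, 0.01], [-0.107, 0.994, -0.006], [-0.009, -0.007, -1.0]]
wrist_force: [0.6, 1.1, -1.3]
gripper_width: 0.661
gripper_force: 30.0
```

Run:
```python
from h import *
p=np.array([.601,.0625])-.0115*U
go(p[0],p[1],.09+.045+.0688)
```

```text
tcp [ 530.4 -420.7  275.3] shift mm [-109.9  473.4   69.1] yaw y 96.15 tilt [ 0.57 -0.36] t 14.625 F [ 0.6  1.1 -1.3] grip 0.6606027889852979 29.987759292125702
```

>>> jog_arm([
  [[-0.004,0.016,0,0],[-0.009,0.04,0,0],[-0.012,0.052,0,0],[-0.012,0.052,0,0],[-0.012,0.052,0,0],[-0.012,0.052,0,0],[-0.012,0.052,0,0],[-0.012,0.052,0,0],[-0.012,0.05,0,0],[-0.008,0.035,0,0],[-0.005,0.02,0,0],[0,0,0.025,0],[0,0,0.025,0],[0,0,0.015,0],[0,0,0.004,0],[0,0,0,0]],
])

```text
time_s: 16.62
tcp_pos: [0.5881, 0.0623, 0.2]
ee_rot: [[-0.994, -0.106, 0.0], [-0.106, 0.994, -0.0], [-0.0, -0.0, -1.0]]
wrist_force: [-0.0, 0.2, -0.3]
gripper_width: 0.661
gripper_force: 30.0
```

Run:
```python
from h import *
p=np.array([.601,.0625])-.0115*U
go(p[0],p[1],.09+.033+.071)
t=capture("top");s=capture("scene")
z=sense()["tcp_pos"][2]-.063
cv2.imwrite("pics/p9.png",np.hstack([cv2.resize(t[190:290,285:365],(400,500)),cv2.resize(s[205:285,270:334],(400,500))])[:,:,::-1])
for r in range(244,264):
    q=plane("top",(321,r+.5),z)[:2]-sense()["tcp_pos"][:2]; print(r,t[r,317:322].mean().round(0),np.round(q@U*1000,1),end=" | ")
```

```text
tcp [588.1  62.3 200. ] shift mm [-1.4 -1.1  6. ] yaw y 96.11 tilt [ 0.02 -0.01] t 16.625 F [-0.   0.2 -0.3] grip 0.6613629102124471 29.98795598745346
244 92.0 -26.7 | 245 85.0 -29.0 | 246 84.0 -31.4 | 247 84.0 -33.8 | 248 87.0 -36.1 | 249 102.0 -38.5 | 250 90.0 -40.9 | 251 82.0 -43.2 | 252 80.0 -45.6 | 253 81.0 -47.9 | 254 86.0 -50.3 | 255 102.0 -52.6 | 256 105.0 -55.0 | 257 109.0 -57.3 | 258 76.0 -59.7 | 259 87.0 -62.0 | 260 82.0 -64.4 | 261 87.0 -66.7 | 262 126.0 -69.1 | 263 139.0 -71.4 |
```

View pics/p9.png

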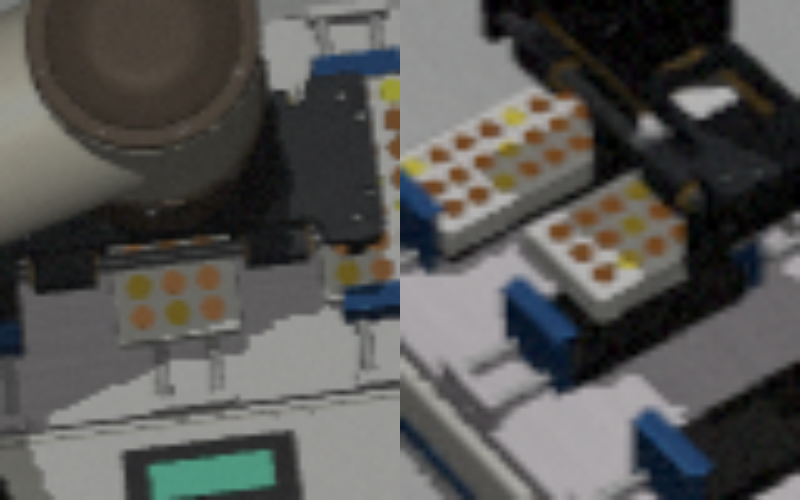

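Same state as for pad 1, so I'll repeat the sequence.

>>> jog_arm([
  [[-0.0025,-0.001,0.003,0],[0,0,0.003,0],[0,0,0.003,0],[0,0,0.003,0],[0,0,0.003,0],[0,0,0.002,0],[0,0,0,0],[0,0,0,0]],
])

```text
time_s: 17.73
tcp_pos: [0.592, 0.0618, 0.1844]
ee_rot: [[-0.994, -0.108, 0.005], [-0.108, 0.994, 0.0], [-0.005, -0.0, -1.0]]
wrist_force: [2.3, -0.7, 5.4]
gripper_width: 0.661
gripper_force: 30.0
```

>>> jog_arm([
  [[-0.003,0,0.0006,0],[-0.003,0,0.0006,0],[-0.003,0,0.0006,0],[-0.003,0,0.0006,0],[-0.003,0,0.0006,0],[-0.003,0,0.0005,0],[-0.003,0,0.0005,0],[-0.003,0,0.0005,0],[0,0,0,0],[0,0,0,0]],
])

```text
time_s: 18.98
tcp_pos: [0.6118, 0.0636, 0.1772]
ee_rot: [[-0.994, -0.106, -0.007], [-0.106, 0.994, -0.001], [0.007, -0.001, -1.0]]
wrist_force: [-4.7, -0.5, 4.6]
gripper_width: 0.664
gripper_force: 30.0
```

Run:
```python
from h import *
p=np.array([.601,.0625])+.0145*U
go(p[0],p[1],.09+.008+.071)
t=capture("top");s=capture("scene")
cv2.imwrite("pics/p10.png",np.hstack([cv2.resize(t[190:290,285:365],(400,500)),cv2.resize(s[205:285,270:334],(400,500))])[:,:,::-1])
```

```text
tcp [611.8  63.6 177.2] shift mm [-3.7  0.   8.2] yaw y 96.07 tilt [-0.39 -0.08] t 18.975 F [-4.7 -0.5  4.6] grip 0.6642010621935966 29.999247193336487
```

View pics/p10.png

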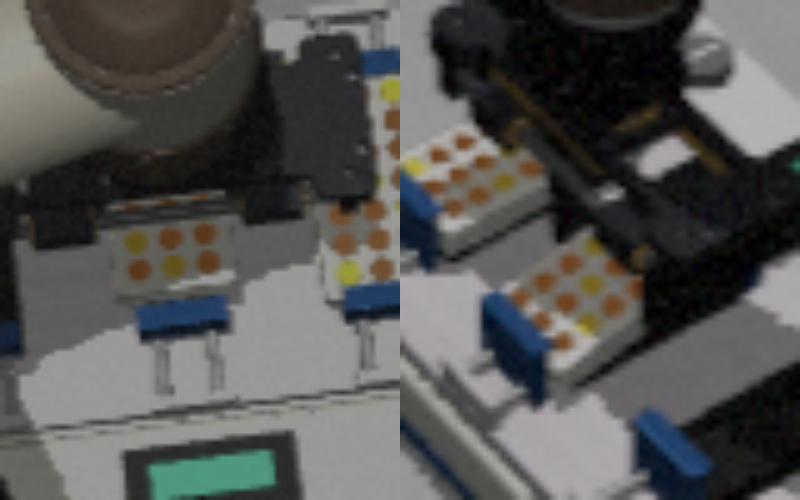

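The panel has its far end under the lip and its near end just inside the near lip, as before. I'll lower it and release.

>>> jog_arm([
  [[-0.002,0,0,0],[-0.002,0,0,0],[0,0,0.002,0],[0,0,0.002,0],[0,0,0.002,0],[0,0,0.002,0],[-0.001,0,0.002,0],[0,0,0.0015,0],[0,0,0.001,0],[0,0,0,0]],
])

```text
time_s: 20.32
tcp_pos: [0.6147, 0.0639, 0.167]
ee_rot: [[-0.994, -0.106, -0.011], [-0.106, 0.994, -0.003], [0.011, -0.001, -1.0]]
wrist_force: [-15.4, -0.3, 17.9]
gripper_width: 0.668
gripper_force: 30.0
```

>>> jog_arm([
  [[0,0,0,0],[0,0,0,0],[0,0,0,0],[0,0,0,0],[0,0,-0.01,0],[0,0,-0.03,0],[0,0,-0.05,0],[0,0,-0.03,0],[0.05,0,0,0],[0.06,0,0,0],[0.06,0,0,0],[0.03,0,0,0],[0,0,0,0]],
], claw=1)

```text
time_s: 21.95
tcp_pos: [0.4187, 0.043, 0.2871]
ee_rot: [[-0.994, -0.108, 0.002], [-0.108, 0.994, 0.001], [-0.002, 0.001, -1.0]]
wrist_force: [0.4, -0.5, 0.1]
gripper_width: 1.007
gripper_force: 0.0
```

```bash
cat >> h.py <<'E'
def check(t):
    "jaw positions per pad and white/panel rectangle of each pad, in the pad frame (mm)"
    for i,P in((1,(.6115,-.036)),(2,(.601,.0625))):
        P=np.array(P)
        for b in blobs(t,BLUE,8,(250,180,400,285))[0]:
            q=plane("top",cen(b),.1135)[:2]-P
            if abs(q@V)<.03: print("pad",i,"jaw u",round(q@U*1000,1),"v",round(q@V*1000,1))
        hsv=cv2.cvtColor(t,cv2.COLOR_RGB2HSV); m=cv2.inRange(hsv,(5,110,80),(35,255,255)); ys,xs=np.nonzero(m)
        W=np.array([plane("top",(x,y),.106)[:2]-P for x,y in zip(xs,ys)]); a=W@U;b=W@V; k=(abs(a)<.06)&(abs(b)<.035)
        print("pad",i,"wells u,v range",np.round([a[k].min()*1e3,a[k].max()*1e3,b[k].min()*1e3,b[k].max()*1e3],1),"n",k.sum(), cv2.minAreaRect(np.c_[a[k],b[k]].astype(np.float32)*1000))
E
python3 - <<'E'
from h import *
t=capture("top");check(t);s=capture("scene")
cv2.imwrite("pics/p11.png",np.hstack([cv2.resize(t[185:300,255:395],(490,402)),cv2.resize(s[205:285,250:310],(310,402))])[:,:,::-1])
go(.4613,.163,.18)
E
```

```text
pad 1 jaw u -57.0 v -1.1
pad 1 jaw u 57.4 v -0.6
pad 1 wells u,v range [-47.4  48.5 -20.6  21.2] n 275 ((0.5774803161621094, 0.42440223693847656), (95.55074310302734, 41.639488220214844), 0.7096344828605652)
pad 2 jaw u -57.6 v -0.7
pad 2 jaw u 56.7 v 0.1Traceback (most recent call last):
  File "<stdin>", line 2, in <module>
  File "h.py", line 41, in check
    W=np.array([plane("top",(x,y),.106)[:2]-P for x,y in zip(xs,ys)]); a=W@U;b=W@V; k=(abs(a)<.06)&(abs(b)<.035)
                ~~~~~^^^^^^^^^^^^^^^^^^
  File "h.py", line 8, in plane
    e,d=ray(n,p); return e+d*(z-e[2])/d[2]
        ~~~^^^^^
  File "h.py", line 6, in ray
    m,f=K(n); d=m["rotation"]@np.array([(p[0]-m["cx"])/f,(p[1]-m["cy"])/f,1]); return m["eye"],d
        ~^^^
  File "h.py", line 4, in K
    m=camera_model(n); f=240/np.tan(np.radians(m["fovy"]/2)); return m,f
ValueError: time passes only in moves, steps and waits
```

```bash
sed -i 's/^def K(n):/import functools\n@functools.cache\ndef K(n):/' h.py
python3 - <<'E'
from h import *
t=capture("top");check(t);s=capture("scene")
for p in panels(t,(400,200,570,340)): print("loose",p)
go(.4613,.163,.18)
E
```

```text
pad 1 jaw u -56.9 v -0.9
pad 1 jaw u 57.4 v -0.6
pad 1 wells u,v range [-47.4  48.5 -20.6  21.2] n 276 ((0.5774803161621094, 0.42440223693847656), (95.55074310302734, 41.639488220214844), 0.7096344828605652)
pad 2 jaw u -57.6 v -0.8
pad 2 jaw u 56.7 v 0.1
pad 2 wells u,v range [-49.1  48.3 -20.   21.7] n 270 ((-0.4195556640625, 0.7083148956298828), (97.29877471923828, 41.653419494628906), 0.20499074459075928)
tcp [421.3  43.8 286.4] shift mm [-52.3 114.3 106.6] yaw y 96.13 tilt [0.1  0.03] t 22.1 F [ 0.1  0.5 -0.3] grip 1.0001406087393858 0.0
```

Both panels are seated and centred. Next is the button: I'll get its height from two views and close the fingers on the way.

>>> jog_arm([
  [[-0.02,0.04,0,0],[-0.018,0.04,0.02,0],[-0.014,0.034,0.03,0],[0,0,0.01,0],[0,0,0,0],[0,0,0,0],[0,0,0,0]],
], claw=0)

```text
time_s: 22.98
tcp_pos: [0.4603, 0.1619, 0.2268]
ee_rot: [[-0.994, -0.106, 0.002], [-0.106, 0.994, 0.001], [-0.002, 0.001, -1.0]]
wrist_force: [-0.2, -0.6, -0.0]
gripper_width: 0.287
gripper_force: 0.0
```

Run:
```python
from h import *
s=capture("scene")
for b in blobs(s,GREEN,15,(350,245,385,270))[0]: print(cen(b),cv2.contourArea(b),tri((277.2,290.1),cen(b)))
go(.4613,.163,.16)
```

```text
[366.44545455 255.62424242] 55.0 (array([0.46261239, 0.16222362, 0.08945745]), np.float64(0.00302373654025721))
tcp [460.2 161.9 226.7] shift mm [-1.1  0.9 66.7] yaw y 96.07 tilt [0.09 0.07] t 23.025 F [-0.5 -0.5 -0.6] grip 0.24256143814437844 0.0
```

>>> jog_arm([
  [[-0.001,0.001,0.02,0],[0,0,0.02,0],[0,0,0.015,0],[0,0,0.005,0],[0,0,0.002,0],[0,0,0.002,0],[0,0,0.002,0],[0,0,0.002,0],[0,0,0.002,0],[0,0,0,0]],
], claw=0)

```text
time_s: 24.28
tcp_pos: [0.461, 0.1634, 0.1588]
ee_rot: [[-0.994, -0.108, 0.001], [-0.108, 0.994, -0.001], [-0.001, -0.001, -1.0]]
wrist_force: [-7.3, -2.3, 23.1]
gripper_width: 0.009
gripper_force: 11.2
```

23 N is well past the button's 5 N. To confirm the button is bottomed, I'll back off in small steps and read the force.

>>> jog_arm([
  [[0,0,-0.002,0],[0,0,0,0]],
])

```text
time_s: 24.52
tcp_pos: [0.461, 0.1634, 0.159]
ee_rot: [[-0.994, -0.107, 0.001], [-0.107, 0.994, -0.0], [-0.001, -0.0, -1.0]]
wrist_force: [-3.7, -1.9, 9.2]
gripper_width: 0.005
gripper_force: 5.0
```

>>> jog_arm([
  [[0,0,-0.002,0],[0,0,0,0]],
])

```text
time_s: 24.78
tcp_pos: [0.461, 0.1634, 0.1601]
ee_rot: [[-0.994, -0.107, 0.001], [-0.107, 0.994, 0.0], [-0.001, 0.0, -1.0]]
wrist_force: [-0.9, -2.6, 3.8]
gripper_width: 0.006
gripper_force: 2.1
```

>>> jog_arm([
  [[0,0,-0.002,0],[0,0,0,0]],
])

```text
time_s: 25.02
tcp_pos: [0.461, 0.1635, 0.1618]
ee_rot: [[-0.994, -0.107, 0.0], [-0.107, 0.994, 0.0], [-0.0, 0.0, -1.0]]
wrist_force: [-0.3, -2.3, 3.2]
gripper_width: 0.007
gripper_force: 1.6
```

>>> jog_arm([
  [[0,0,-0.002,0],[0,0,0,0]],
])

```text
time_s: 25.28
tcp_pos: [0.461, 0.1637, 0.1638]
ee_rot: [[-0.994, -0.107, 0.001], [-0.107, 0.994, 0.001], [-0.001, 0.0, -1.0]]
wrist_force: [0.1, -1.0, 1.8]
gripper_width: 0.006
gripper_force: 1.0
```

>>> jog_arm([
  [[0,0,-0.003,0],[0,0,0,0]],
])

```text
time_s: 25.52
tcp_pos: [0.4608, 0.1638, 0.1667]
ee_rot: [[-0.994, -0.106, 0.0], [-0.106, 0.994, 0.001], [-0.0, 0.001, -1.0]]
wrist_force: [0.3, 0.1, 0.2]
gripper_width: 0.005
gripper_force: 0.0
```

The force fell 9→3.8→3.2→1.8→0.2 N over 7 mm, which matches the button's spring travel from a hard stop, so it was fully pressed. Now the green tag.

>>> jog_arm([
  [[0,0,-0.03,0],[0,0,-0.05,0],[0,0,-0.03,0],[-0.03,0.034,0,0],[-0.036,0.043,0,0],[-0.036,0.043,0,0],[-0.027,0.034,0,0],[0,0,0,0.1745],[0,0,0,0.1745],[0,0,0,0.1745],[0,0,0,0.1745],[0,0,0,0.1745],[0,0,0,0.1745],[0,0,0,0.1745],[0,0,0,0.1745],[0,0,0,0.1745],[0,0,0,0],[0,0,0,0]],
], claw=0.4)

```text
time_s: 27.78
tcp_pos: [0.6422, 0.182, 0.2414]
ee_rot: [[-0.376, 0.922, -0.092], [0.9, 0.387, 0.199], [0.22, -0.008, -0.976]]
wrist_force: [-0.1, 0.4, 0.3]
gripper_width: 0.398
gripper_force: 0.0
```

Run:
```python
from h import *
go(.5732,.3309,.1965); print(sense()["joints"].round(1))
s=capture("scene");t=capture("top")
for b in blobs(s,GREEN,60,(335,270,390,335))[0]: print(cv2.minAreaRect(b),cv2.boundingRect(b), cv2.approxPolyDP(b,3,True).reshape(-1,2).tolist())
cv2.imwrite("pics/p12.png",np.hstack([cv2.resize(t[190:290,180:260],(400,500)),cv2.resize(s[230:330,325:405],(400,500))])[:,:,::-1])
```

```text
tcp [642.2 182.  241.4] shift mm [150.1  -5.6  79.8] yaw y 22.76 tilt [-5.3  11.42] t 27.775 F [-0.1  0.4  0.3] grip 0.3976687463303922 0.0
[  24.7   29.3    9.1  -13.5  -70.3 -177.4]
((361.7524719238281, 303.47528076171875), (21.691810607910156, 41.39354705810547), 5.710593223571777) (352, 282, 22, 44) [[353, 282], [352, 298], [361, 292], [366, 298], [360, 298], [369, 307], [366, 313], [354, 302], [353, 310], [370, 325], [373, 299]]
```

View pics/p12.png

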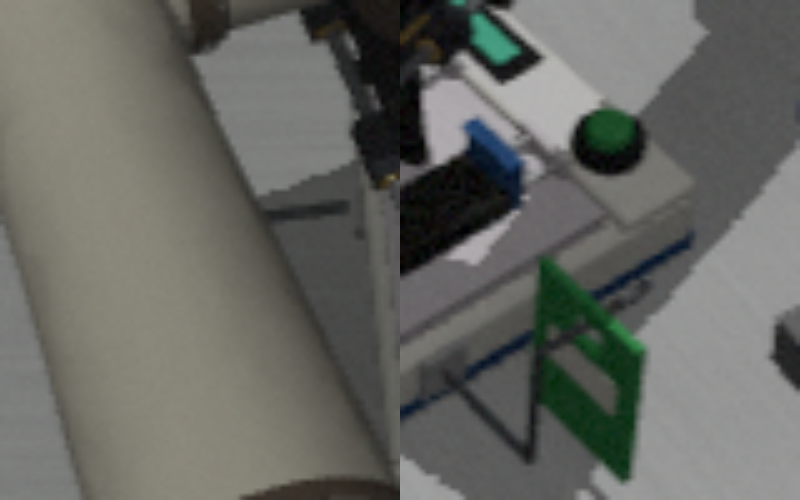

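The right crop shows the green tag still hanging untouched, but the last turn ran joint 6 into its limit (-177°) and tilted the tool. I'll go up and turn back the other way, in small steps.

>>> jog_arm([
  [[0,0,-0.03,0],[0,0,0,-0.15],[0,0,0,-0.15],[0,0,0,-0.15],[0,0,0,0]],
])

```text
time_s: 28.5
tcp_pos: [0.6448, 0.1761, 0.2708]
ee_rot: [[-0.741, 0.665, -0.093], [0.64, 0.742, 0.201], [0.202, 0.09, -0.975]]
wrist_force: [0.1, 0.3, -0.4]
gripper_width: 0.405
gripper_force: 0.0
```

Run:
```python
from h import *
go(.5732,.3309,.2665); print(sense()["joints"].round(1))
```

```text
tcp [644.8 176.1 270.8] shift mm [151.3  66.8  41.9] yaw y 48.12 tilt [-5.31 11.51] t 28.5 F [ 0.1  0.3 -0.4] grip 0.404840733980549 0.0
[  24.2   28.3   11.6  -13.3  -73.9 -151.7]
```

>>> jog_arm([
  [[0,0,0,-0.18],[0,0,0,-0.18],[0,0,0,-0.18],[0,0,0,-0.18],[0,0,0,-0.18],[0,0,0,-0.18],[0,0,0,-0.18],[0,0,0,-0.18],[0,0,0,-0.18],[0,0,0,-0.18],[0,0,0,-0.18],[0,0,0,-0.18],[0,0,0,-0.18],[0,0,0,-0.18],[0,0,0,-0.18],[0,0,0,-0.18],[0,0,0,0]],
])

```text
time_s: 30.62
tcp_pos: [0.645, 0.1754, 0.2707]
ee_rot: [[0.541, -0.836, -0.093], [-0.812, -0.548, 0.201], [-0.219, -0.033, -0.975]]
wrist_force: [-0.4, -0.2, 0.5]
gripper_width: 0.401
gripper_force: 0.0
```

>>> jog_arm([
  [[0,0,0,-0.18],[0,0,0,-0.18],[0,0,0,-0.18],[0,0,0,-0.18],[0,0,0,-0.18],[0,0,0,-0.18],[0,0,0,-0.18],[0,0,0,-0.18],[0,0,0,-0.18],[0,0,0,-0.18],[0,0,0,-0.18],[0,0,0,-0.18],[0,0,0,-0.18],[0,0,0,-0.18],[0,0,0,-0.18],[0,0,0,-0.08],[0,0,0,0]],
])

```text
time_s: 32.75
tcp_pos: [0.6451, 0.175, 0.2706]
ee_rot: [[-0.21, 0.973, -0.093], [0.954, 0.224, 0.201], [0.216, -0.046, -0.975]]
wrist_force: [1.1, -0.9, -0.0]
gripper_width: 0.398
gripper_force: 0.0
```

Run:
```python
from h import *
go(.5732,.3309,.2665); print(sense()["joints"].round(1))
```

```text
tcp [645.1 175.  270.6] shift mm [162.8 -34.8  41.9] yaw y 12.98 tilt [-5.31 11.5 ] t 32.75 F [ 1.1 -0.9 -0. ] grip 0.3975152715340974 0.0
[ 24.1  28.3  11.6 -13.3 -73.9 172.4]
```

Joint 6 is at 172.4. I'll push past the positive limit in small steps and watch the tilt.

>>> jog_arm([
  [[0,0,0,-0.09],[0,0,0,-0.1],[0,0,0,-0.1],[0,0,0,0]],
])

```text
time_s: 33.25
tcp_pos: [0.627, 0.2235, 0.2847]
ee_rot: [[-0.408, 0.91, -0.068], [0.899, 0.414, 0.144], [0.159, -0.002, -0.987]]
wrist_force: [0.6, -0.4, 0.8]
gripper_width: 0.405
gripper_force: 0.0
```

Run:
```python
from h import *
go(.5732,.3309,.2665); print(sense()["joints"].round(1))
```

```text
tcp [627.  223.5 284.7] shift mm [115.6  -4.6  37.1] yaw y 24.43 tilt [-3.87  8.26] t 33.25 F [ 0.6 -0.4  0.8] grip 0.404781674755594 0.0
[ 30.   26.8  10.2  -9.6 -72.8 177.2]
```

>>> jog_arm([
  [[0,0,0,-0.1],[0,0,0,-0.1],[0,0,0,-0.1],[0,0,0,-0.1],[0,0,0,0]],
])

```text
time_s: 33.88
tcp_pos: [0.5735, 0.302, 0.2954]
ee_rot: [[-0.617, 0.787, 0.005], [0.786, 0.616, 0.042], [0.03, 0.029, -0.999]]
wrist_force: [0.5, 0.6, -0.3]
gripper_width: 0.401
gripper_force: 0.0
```

Run:
```python
from h import *
go(.5732,.3309,.2665); print(sense()["joints"].round(1))
```

```text
tcp [573.5 302.  295.4] shift mm [22.1 16.7 30.1] yaw y 38.07 tilt [0.27 2.38] t 33.875 F [ 0.5  0.6 -0.3] grip 0.4005123124758386 0.0
[ 41.4  23.7   4.1  -1.7 -68.6 177.3]
```

>>> jog_arm([
  [[0,0,0,-0.1],[0,0,0,0]],
])

```text
time_s: 34.12
tcp_pos: [0.5578, 0.3178, 0.295]
ee_rot: [[-0.665, 0.747, 0.028], [0.747, 0.664, 0.019], [-0.004, 0.033, -0.999]]
wrist_force: [-0.3, 0.2, -0.1]
gripper_width: 0.401
gripper_force: 0.0
```

Run:
```python
from h import *
go(.5732,.3309,.2665); print(sense()["joints"].round(1))
```

```text
tcp [557.8 317.8 295. ] shift mm [-0.3 19.3 29.2] yaw y 41.67 tilt [1.59 1.07] t 34.125 F [-0.3  0.2 -0.1] grip 0.4012230404704107 0.0
[ 44.2  22.8   1.9   0.4 -67.2 177.3]
```

The tilt is down to 1.9°, which is fine for the tags. Turning +0.62 rad gives the tag grasp with joint 6 near 142.

>>> jog_arm([
  [[0,0,0,0.155],[0,0,0,0.155],[0,0,0,0.155],[0,0,0,0.155],[0,0,0,0]],
])

```text
time_s: 34.75
tcp_pos: [0.559, 0.3168, 0.2952]
ee_rot: [[-0.107, 0.994, 0.028], [0.994, 0.107, 0.019], [0.016, 0.03, -0.999]]
wrist_force: [-0.3, 0.3, 0.6]
gripper_width: 0.404
gripper_force: 0.0
```

Run:
```python
from h import *
go(.5732,.3309,.1965); print(sense()["joints"].round(1),sense()["ee_rot"].round(3))
t=capture("top")
for b in blobs(t,GREEN,8,(185,220,240,270))[0]: print(cv2.boundingRect(b),cv2.approxPolyDP(b,2,True).reshape(-1,2).tolist())
```

```text
tcp [559.  316.8 295.2] shift mm [11.  12.6 99.3] yaw y 6.13 tilt [1.62 1.09] t 34.75 F [-0.3  0.3  0.6] grip 0.40379708642197504 0.0
[ 44.1  22.9   2.    0.4 -67.2 141.9] [[-0.107  0.994  0.028]
 [ 0.994  0.107  0.019]
 [ 0.016  0.03  -0.999]]
(210, 238, 28, 12) [[237, 247], [231, 238], [210, 240], [213, 244], [228, 242], [231, 245], [218, 249]]
```

>>> jog_arm([
  [[0.01,0.01,0,0],[0,0,0.03,0],[0,0,0.03,0],[0,0,0.02,0],[0,0,0.01,0],[0,0,0.008,0],[0,0,0,0],[0,0,0,0]],
])

```text
time_s: 35.8
tcp_pos: [0.5701, 0.331, 0.1987]
ee_rot: [[-0.109, 0.994, 0.03], [0.994, 0.108, 0.02], [0.016, 0.032, -0.999]]
wrist_force: [0.5, -0.0, 0.3]
gripper_width: 0.398
gripper_force: 0.0
```

Run:
```python
from h import *
go(.571,.3295,.1965)
s=capture("scene");t=capture("top")
cv2.imwrite("pics/p13.png",np.hstack([cv2.resize(t[200:280,180:244],(400,500)),cv2.resize(s[250:330,325:389],(400,500))])[:,:,::-1])
```

```text
tcp [570.1 331.  198.7] shift mm [-1.6  0.6  2.2] yaw y 6.23 tilt [1.71 1.14] t 35.8 F [ 0.5 -0.   0.3] grip 0.3983319519022362 0.0
```

View pics/p13.png

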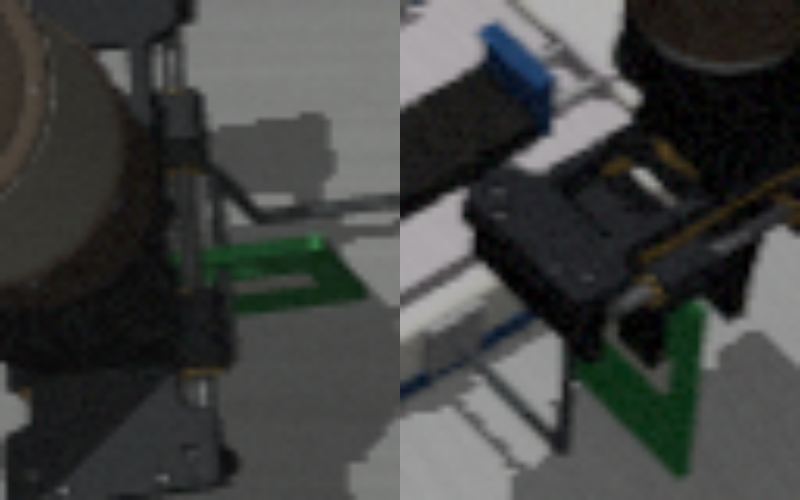

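The fingers straddle the left half of the green tag, one in front and one behind, clear of the rod. Close and lift 10 mm.

>>> jog_arm([
  [[-0.0015,0,0,0],[0,0,0,0],[0,0,0,0],[0,0,0,0],[0,0,0,0],[0,0,0,0]],
], claw=0)

```text
time_s: 36.65
tcp_pos: [0.57, 0.3292, 0.1978]
ee_rot: [[-0.109, 0.994, 0.029], [0.994, 0.108, 0.019], [0.016, 0.031, -0.999]]
wrist_force: [-0.1, -0.0, -0.4]
gripper_width: 0.064
gripper_force: 30.0
```

>>> jog_arm([
  [[0,0,-0.004,0],[0,0,-0.004,0],[0,0,-0.002,0],[0,0,0,0],[0,0,0,0]],
])

```text
time_s: 37.28
tcp_pos: [0.5696, 0.3289, 0.2076]
ee_rot: [[-0.109, 0.994, 0.028], [0.994, 0.108, 0.019], [0.016, 0.03, -0.999]]
wrist_force: [-0.2, -0.5, -0.3]
gripper_width: 0.065
gripper_force: 30.0
```

>>> jog_arm([
  [[0,-0.006,-0.0002,0],[0,-0.012,-0.0004,0],[0,-0.012,-0.0004,0],[0,-0.012,-0.0004,0],[0,-0.012,-0.0004,0],[0,-0.012,-0.0004,0],[0,-0.012,-0.0004,0],[0,0,0,0]],
])

```text
time_s: 38.28
tcp_pos: [0.4912, 0.3205, 0.2082]
ee_rot: [[-0.11, 0.994, 0.028], [0.994, 0.109, 0.019], [0.016, 0.03, -0.999]]
wrist_force: [1.0, 0.1, -0.4]
gripper_width: 0.064
gripper_force: 30.0
```

Run:
```python
from h import *
go(.571,.3295,.1965); print(sense()["joints"].round(1))
t=capture("top")
# rod, now partly free: dark thin line
g=t[220:262,196:236].mean(2).round().astype(int)
for r in range(0,42,2): print(220+r,*g[r])
```

```text
tcp [491.2 320.5 208.2] shift mm [ 0.  79.9 14.1] yaw y 6.27 tilt [1.63 1.08] t 38.275 F [ 1.   0.1 -0.4] grip 0.06396333138945931 29.99969433993101
[ 49.1  21.8 -13.2   0.7 -53.1 136.7]
220 123 122 122 123 122 124 123 124 124 125 123 126 122 124 124 126 124 126 125 126 126 126 126 124 126 127 124 125 125 125 125 127 126 125 126 127 125 126 125 126
222 124 123 123 122 121 122 123 125 122 123 124 124 123 124 124 125 125 124 124 124 124 125 123 126 123 124 124 125 126 126 124 126 125 126 125 126 126 126 128 128
224 121 121 124 122 122 123 123 122 125 123 123 124 124 124 124 125 126 128 126 125 126 124 128 127 127 125 126 126 126 127 125 127 126 124 124 126 126 125 125 125
226 121 120 121 120 123 121 121 120 123 122 124 119 107 122 124 124 120 96 81 105 124 124 124 126 125 127 126 124 125 126 125 123 124 126 127 126 125 128 124 125
228 56 43 43 45 39 46 49 47 45 43 39 44 47 43 37 74 117 69 60 36 54 106 125 126 124 126 128 127 127 128 127 128 128 126 126 126 125 127 126 127
230 48 49 50 49 52 67 58 49 50 44 47 48 46 46 41 34 73 81 59 42 27 18 53 107 125 126 126 125 125 126 126 127 124 12
[... 1334 characters left out ...]
 80 65 93 69 40 37 48 73 75 73 71 76 74 73 75 72 74 76 73 74 73 74 72 73 75
252 45 46 43 38 31 46 90 114 66 52 48 31 49 56 60 96 50 53 70 60 60 44 73 72 71 72 69 73 69 71 70 71 74 71 74 72 74 74 74 73
254 44 45 45 45 40 32 28 57 68 26 29 34 47 56 59 85 60 60 53 45 59 54 61 71 71 73 70 70 72 71 73 72 72 71 71 74 73 71 71 73
256 44 46 44 46 47 40 34 16 25 17 24 19 23 25 24 21 34 46 41 22 25 39 62 72 74 71 73 72 72 74 72 72 72 72 72 72 72 71 71 72
258 49 45 47 44 45 43 37 27 21 16 24 18 11 31 27 28 31 26 24 17 36 55 74 74 75 74 75 74 75 74 76 72 72 74 75 75 72 74 74 74
260 42 46 46 48 47 43 34 19 18 22 22 14 13 19 25 27 26 28 25 17 36 72 72 73 73 73 70 72 88 121 119 120 111 70 70 73 70 71 72 87
```

The green tag is off the hook. I'll raise it and turn square to the rack.

>>> jog_arm([
  [[0,0,-0.03,0],[0,0,-0.04,0.055],[0,0,-0.03,0.055],[0,0,0,0]],
])

```text
time_s: 38.83
tcp_pos: [0.4904, 0.3194, 0.3109]
ee_rot: [[0.001, 0.999, 0.033], [1.0, -0.002, 0.023], [0.023, 0.033, -0.999]]
wrist_force: [0.4, -0.8, -0.3]
gripper_width: 0.066
gripper_force: 30.0
```

Run:
```python
from h import *
go(.3546,.3638,.305); print(sense()["joints"].round(1),sense()["ee_rot"].round(3))
t=capture("top")
for p in ((188.5,305.5),(227.5,305.5),(227.5,347.5),(188.5,347.5)): pass
g=t[300:352].mean(2)
for c in(192,205,222): print(c,g[:,c-1:c+2].mean(1).round().astype(int).tolist())
```

```text
tcp [490.4 319.4 310.9] shift mm [  44.2 -136.     2.4] yaw y -0.09 tilt [1.91 1.34] t 38.825 F [ 0.4 -0.8 -0.3] grip 0.06637478712619886 29.999922355636954
[ 49.2  16.5  -5.2   0.6 -66.  130.5] [[ 0.001  0.999  0.033]
 [ 1.    -0.002  0.023]
 [ 0.023  0.033 -0.999]]
192 [28, 30, 39, 48, 47, 53, 51, 52, 53, 53, 40, 67, 66, 46, 37, 52, 51, 34, 36, 42, 49, 51, 49, 52, 50, 51, 51, 53, 51, 50, 52, 52, 52, 53, 57, 56, 56, 41, 50, 50, 51, 53, 53, 53, 52, 51, 53, 59, 75, 73, 71, 72]
205 [86, 59, 56, 56, 56, 55, 27, 12, 13, 18, 18, 34, 34, 43, 53, 56, 49, 65, 44, 44, 52, 50, 51, 51, 52, 52, 52, 51, 53, 53, 52, 52, 53, 46, 51, 51, 53, 47, 51, 53, 53, 53, 53, 54, 55, 53, 55, 74, 72, 73, 73, 74]
222 [73, 71, 71, 72, 73, 61, 52, 51, 52, 52, 50, 52, 52, 52, 53, 25, 30, 29, 39, 53, 51, 52, 53, 75, 101, 101, 101, 100, 101, 101, 101, 101, 110, 37, 102, 102, 101, 106, 102, 101, 100, 101, 102, 102, 102, 91, 67, 75, 74, 74, 73, 75]
```

>>> jog_arm([
  [[0.006,-0.02,0,0],[0.012,-0.035,0,0],[0.012,-0.035,0,0],[0.009,-0.03,0,0],[0.005,-0.016,0.002,0],[0,0,0.03,0],[0,0,0.03,0],[0,0,0.025,0],[0,0,0.01,0],[0,0,0,0],[0,0,0,0]],
])

```text
time_s: 40.25
tcp_pos: [0.3564, 0.3652, 0.2088]
ee_rot: [[0.001, 1.0, 0.03], [1.0, -0.001, 0.02], [0.02, 0.03, -0.999]]
wrist_force: [-0.6, 0.5, -0.5]
gripper_width: 0.063
gripper_force: 30.0
```

Run:
```python
from h import *
go(.3546,.3638,.203)
np.set_printoptions(precision=1,suppress=True)
s=capture("scene");t=capture("top")
for nm,c in(("G",GREEN),("A",ORANGE)):
    for b in blobs(s,c,20,(395,250,480,340))[0]:
        print(nm,"scene",cv2.contourArea(b),cv2.approxPolyDP(b,2,True).reshape(-1,2).tolist())
    for b in blobs(t,c,5,(170,295,250,360))[0]:
        print(nm,"top",cv2.contourArea(b),cv2.approxPolyDP(b,2,True).reshape(-1,2).tolist())
```

```text
tcp [356.4 365.2 208.8] shift mm [-1.5 -2.   5.8] yaw y -0.07 tilt [1.69 1.17] t 40.25 F [-0.6  0.5 -0.5] grip 0.06275720849077769 29.999999217689037
G scene 196.0 [[424, 275], [424, 280], [440, 301], [448, 274], [446, 272], [440, 288]]
G top 31.5 [[193, 335], [213, 336]]
A top 21.0 [[206, 314], [217, 315]]
A top 13.5 [[193, 315], [200, 316]]
```

Run:
```python
from h import *
np.set_printoptions(precision=1,suppress=True)
t=capture("top")
for nm,c,z in(("G",GREEN,.161),("A",ORANGE,.122)):
    _,m=blobs(t,c,1,(170,295,250,360)); ys,xs=np.nonzero(m); 
    P=np.array([plane("top",(x,y),z)*1000 for x,y in zip(xs,ys)]); print(nm,len(xs),xs.min(),xs.max(),np.median(ys),"x med/mean",np.median(P[:,0]),P[:,0].mean(),"y",P[:,1].min(),P[:,1].max(),"fit",np.polyfit(P[:,1],P[:,0],1))
print("slot",plane("top",(222,335),.038)*1000,plane("top",(222,325.9),.038)*1000)
```

```text
G 61 187 213 335.0 x med/mean 356.07071203563487 355.91482049829364 y 301.0495525751358 359.7472841712092 fit [  0.  355.1]
A 59 188 217 315.0 x med/mean 402.94514168357165 403.0316041572056 y 300.63728058103897 368.4378679945765 fit [  0. 401.]
slot [358.3 304.   38. ] [380.4 304.4  38. ]
```

>>> jog_arm([
  [[0,-0.0024,0.004,0],[0,0,0.005,0],[0,0,0.004,0],[0,0,0.003,0],[0,0,0.002,0],[0,0,0,0],[0,0,0,0]],
])

```text
time_s: 41.28
tcp_pos: [0.3546, 0.3653, 0.1898]
ee_rot: [[0.0, 1.0, 0.029], [1.0, -0.001, 0.019], [0.019, 0.029, -0.999]]
wrist_force: [2.0, 0.3, 0.6]
gripper_width: 0.064
gripper_force: 30.0
```

The foot is inside the slot, with a light side touch. Continue down.

>>> jog_arm([
  [[0,0.0005,0.003,0],[0,0,0.003,0],[0,0,0.003,0],[0,0,0.003,0],[0,0,0.003,0],[0,0,0.002,0],[0,0,0,0],[0,0,0,0]],
])

```text
time_s: 42.28
tcp_pos: [0.3551, 0.3652, 0.1727]
ee_rot: [[0.001, 1.0, 0.028], [1.0, -0.002, 0.019], [0.019, 0.028, -0.999]]
wrist_force: [3.3, -0.3, -0.8]
gripper_width: 0.065
gripper_force: 30.0
```

>>> jog_arm([
  [[0,0.0005,0.002,0],[0,0,0.0015,0],[0,0,0,0],[0,0,0,0]],
])

```text
time_s: 42.78
tcp_pos: [0.3557, 0.3653, 0.1697]
ee_rot: [[0.001, 1.0, 0.029], [1.0, -0.001, 0.019], [0.019, 0.028, -0.999]]
wrist_force: [1.1, -0.7, 4.5]
gripper_width: 0.066
gripper_force: 30.0
```

>>> jog_arm([
  [[0,0,0,0],[0,0,0,0],[0,0,0,0]],
], claw=0.28)

```text
time_s: 43.15
tcp_pos: [0.3555, 0.3652, 0.1691]
ee_rot: [[0.001, 1.0, 0.028], [1.0, -0.002, 0.018], [0.018, 0.028, -0.999]]
wrist_force: [-0.4, -0.3, -0.8]
gripper_width: 0.26
gripper_force: 0.0
```

>>> jog_arm([
  [[0,0,-0.01,0],[0,0,-0.03,0],[0,0,-0.03,0],[0,0,-0.01,0],[0,0,0,0]],
])

```text
time_s: 43.78
tcp_pos: [0.3534, 0.3639, 0.2498]
ee_rot: [[0.001, 1.0, 0.029], [1.0, -0.002, 0.02], [0.02, 0.029, -0.999]]
wrist_force: [0.1, 0.1, -0.5]
gripper_width: 0.278
gripper_force: 0.0
```

Run:
```python
from h import *
np.set_printoptions(precision=1,suppress=True)
go(.4,.3638,.19)
t=capture("top");s=capture("scene")
for nm,c,z in(("G",GREEN,.122),("A",ORANGE,.122)):
    _,m=blobs(t,c,1,(170,295,250,360)); ys,xs=np.nonzero(m); 
    P=np.array([plane("top",(x,y),z)*1000 for x,y in zip(xs,ys)]); print(nm,len(xs),"x",np.median(P[:,0]),"y",P[:,1].min(),P[:,1].max())
    for b in blobs(s,c,20,(380,240,480,340))[0]: print(nm,cv2.approxPolyDP(b,2,True).reshape(-1,2).tolist())
```

```text
tcp [353.4 363.9 249.8] shift mm [-1.3 44.9 61.1] yaw y -0.1 tilt [1.6 1.2] t 43.775 F [ 0.1  0.1 -0.5] grip 0.2783192775455061 0.0
G 82 x 357.44566341024915 y 283.5516208815379 378.8171301601812
G [[426, 266], [423, 279], [427, 277], [439, 290], [437, 297], [432, 293], [432, 297], [439, 304], [444, 284]]
A 61 x 403.1387438654843 y 300.63728058103897 359.0808725124224
```

Green is seated: the foot bottomed at 4.5 N, x = 357.4. Now the amber tag.

>>> jog_arm([
  [[-0.001,0.01,0,0],[-0.001,0.025,0,0],[0,0.0103,0,0],[0,0,0.02,0],[0,0,0.03,0],[0,0,0.02,0],[0,0,0.008,0],[0,0,0.003,0],[0,0,0,0],[0,0,0,0]],
])

```text
time_s: 45.12
tcp_pos: [0.4013, 0.3637, 0.1705]
ee_rot: [[0.001, 1.0, 0.029], [1.0, -0.001, 0.02], [0.02, 0.029, -0.999]]
wrist_force: [-0.7, 0.8, -0.6]
gripper_width: 0.282
gripper_force: 0.0
```

Run:
```python
from h import *
go(.4007,.3632,.170)
```

```text
tcp [401.3 363.7 170.5] shift mm [-0.5 -0.6  0.5] yaw y -0.08 tilt [1.69 1.16] t 45.125 F [-0.7  0.8 -0.6] grip 0.28214688491549583 0.0
```

>>> jog_arm([
  [[0,0,0,0],[0,0,0,0],[0,0,0,0],[0,0,0,0]],
], claw=0)

```text
time_s: 45.62
tcp_pos: [0.4011, 0.3634, 0.1698]
ee_rot: [[0.001, 1.0, 0.029], [1.0, -0.001, 0.019], [0.019, 0.029, -0.999]]
wrist_force: [0.5, 0.1, 0.6]
gripper_width: 0.068
gripper_force: 30.0
```

>>> jog_arm([
  [[0,0,-0.01,0],[0,0,-0.02,0],[0,0,-0.03,0],[0,0,-0.03,0],[0,0,-0.01,0],[0,0,0,0]],
])

```text
time_s: 46.38
tcp_pos: [0.3981, 0.3614, 0.2699]
ee_rot: [[0.001, 1.0, 0.029], [1.0, -0.002, 0.02], [0.02, 0.029, -0.999]]
wrist_force: [0.0, 0.5, -1.1]
gripper_width: 0.065
gripper_force: 30.0
```

Run:
```python
from h import *
np.set_printoptions(precision=1,suppress=True)
go(.476,.32,.2085)
t=capture("top");s=capture("scene");z=sense()["tcp_pos"][2]-.0705+.022
for nm,c,z in(("G",GREEN,.122),("A",ORANGE,z)):
    _,m=blobs(t,c,1,(160,295,250,370)); ys,xs=np.nonzero(m); 
    P=np.array([plane("top",(x,y),z)*1000 for x,y in zip(xs,ys)]); print(nm,len(xs),"x",np.median(P[:,0]),"y",P[:,1].min(),P[:,1].max())
```

```text
tcp [398.1 361.4 269.9] shift mm [-42.6  76.2  62.8] yaw y -0.1 tilt [1.6 1.1] t 46.375 F [ 0.   0.5 -1.1] grip 0.0649064822732595 29.999760389328003
G 87 x 357.42692578379985 y 285.79498309983467 378.8171301601812Traceback (most recent call last):
  File "<stdin>", line 7, in <module>
IndexError: too many indices for array: array is 1-dimensional, but 2 were indexed
```

>>> jog_arm([
  [[-0.005,0.02,0,-0.055],[-0.012,0.03,0,-0.055],[-0.01,0.03,0,0],[-0.005,0.02,0,0],[0,0,0.02,0],[0,0,0.02,0],[0,0,0,0],[0,0,0,0]],
])

```text
time_s: 47.48
tcp_pos: [0.5014, 0.3374, 0.232]
ee_rot: [[-0.109, 0.994, 0.029], [0.994, 0.109, 0.018], [0.015, 0.03, -0.999]]
wrist_force: [-0.2, -0.2, 0.4]
gripper_width: 0.066
gripper_force: 30.0
```

Run:
```python
from h import *
np.set_printoptions(precision=1,suppress=True)
go(.5096,.324,.2078); print(sense()["joints"].round(1))
t=capture("top")
z=sense()["tcp_pos"][2]-.0698+.022
_,m=blobs(t,ORANGE,1,(150,225,260,300)); ys,xs=np.nonzero(m)
P=np.array([plane("top",(x,y),z)*1000 for x,y in zip(xs,ys)]); 
if len(P): print(len(xs),np.c_[xs,ys][::6].tolist(),"y",P[:,1].min(),P[:,1].max(),"x",P[:,0].min(),P[:,0].max())
```

```text
tcp [501.4 337.4 232. ] shift mm [-14.6   5.9  24.2] yaw y 6.24 tilt [1.6 1.1] t 47.475 F [-0.2 -0.2  0.4] grip 0.06621010969327526 29.999795565381646
[ 49.5  22.   -8.9   0.7 -57.2 136.4]
2 [[223, 266]] y 274.48688644679294 276.7496877261573 x 508.5611432374931 508.60109781785513
```

>>> jog_arm([
  [[-0.007,0.003,0,0],[-0.0076,0.003,0,0],[0,0,0.012,0],[0,0,0.012,0],[0,0,0,0],[0,0,0,0]],
])

```text
time_s: 48.28
tcp_pos: [0.5095, 0.3241, 0.2078]
ee_rot: [[-0.109, 0.994, 0.028], [0.994, 0.109, 0.019], [0.015, 0.03, -0.999]]
wrist_force: [-0.3, 0.0, -0.5]
gripper_width: 0.068
gripper_force: 30.0
```

Run:
```python
from h import *
go(.5096,.324,.2078)
```

```text
tcp [509.5 324.1 207.8] shift mm [-0.1  0.   0. ] yaw y 6.24 tilt [1.63 1.06] t 48.275 F [-0.3  0.  -0.5] grip 0.06805885892252676 29.999931233469397
```

>>> jog_arm([
  [[0,0.006,0.0002,0],[0,0.008,0.0003,0],[0,0.008,0.0003,0],[0,0.008,0.0002,0],[0,0,0,0]],
])

```text
time_s: 48.9
tcp_pos: [0.54, 0.3271, 0.2077]
ee_rot: [[-0.108, 0.994, 0.028], [0.994, 0.108, 0.019], [0.016, 0.03, -0.999]]
wrist_force: [-0.2, 0.5, -0.6]
gripper_width: 0.067
gripper_force: 30.0
```

>>> jog_arm([
  [[0,0.006,0.0002,0],[0,0.008,0.0003,0],[0,0.008,0.0003,0],[0,0.006,0.0002,0],[0,0,0,0],[0,0,0,0]],
])

```text
time_s: 49.65
tcp_pos: [0.5671, 0.3302, 0.2077]
ee_rot: [[-0.109, 0.994, 0.028], [0.994, 0.108, 0.019], [0.016, 0.03, -0.999]]
wrist_force: [0.1, -0.0, -0.6]
gripper_width: 0.069
gripper_force: 30.0
```

>>> jog_arm([
  [[0,0,0.004,0],[0,0,0.004,0],[0,0,0.002,0],[0,0,0.001,0],[0,0,0,0],[0,0,0,0]],
])

```text
time_s: 50.4
tcp_pos: [0.5674, 0.3303, 0.1974]
ee_rot: [[-0.109, 0.994, 0.029], [0.994, 0.108, 0.019], [0.016, 0.031, -0.999]]
wrist_force: [-2.6, -1.0, 4.9]
gripper_width: 0.07
gripper_force: 30.0
```

Contact at exactly the predicted height (4.9 N), so the tag is on the rod. Release and withdraw straight up.

>>> jog_arm([
  [[0,0,-0.0005,0],[0,0,0,0],[0,0,0,0],[0,0,0,0],[0,0,0,0]],
], claw=0.4)

```text
time_s: 51.02
tcp_pos: [0.5675, 0.3304, 0.1972]
ee_rot: [[-0.109, 0.994, 0.028], [0.994, 0.108, 0.019], [0.016, 0.03, -0.999]]
wrist_force: [-0.5, 0.0, 0.1]
gripper_width: 0.391
gripper_force: 0.0
```

>>> jog_arm([
  [[0,0,-0.01,0],[0,0,-0.02,0],[0,0,-0.04,0],[0,0,-0.05,0],[0,0,-0.03,0],[0,-0.05,0,0],[0,-0.06,0,0],[0,-0.06,0,0],[0,0,0,0],[0,0,0,0],[0,0,0,0]],
])

```text
time_s: 52.4
tcp_pos: [0.3952, 0.3096, 0.3423]
ee_rot: [[-0.108, 0.994, 0.029], [0.994, 0.107, 0.019], [0.016, 0.031, -0.999]]
wrist_force: [-0.7, 0.0, 0.5]
gripper_width: 0.399
gripper_force: 0.0
```

Run:
```python
from h import *
np.set_printoptions(precision=1,suppress=True)
for k in range(2):
  t=capture("top");s=capture("scene"); check(t)
  for nm,c,z,b0 in(("A",ORANGE,.150,(180,215,250,275)),("G",GREEN,.122,(170,295,250,360))):
    _,m=blobs(t,c,1,b0); ys,xs=np.nonzero(m)
    if len(xs): P=np.array([plane("top",(x,y),z)*1000 for x,y in zip(xs,ys)]); print(nm,len(xs),"x",np.median(P[:,0]),P[:,0].max(),"y",P[:,1].min(),P[:,1].max())
  for nm,c,b0 in(("A",ORANGE,(330,255,400,345)),("G",GREEN,(380,240,480,340))):
    for b in blobs(s,c,40,b0)[0]: print(nm,"scene",cv2.boundingRect(b),cv2.approxPolyDP(b,2,True).reshape(-1,2).tolist())
for p in panels(t,(400,200,570,340)): print("loose",p)
go(.5,.33,.3)
```

```text
pad 1 jaw u -57.0 v -1.1
pad 1 jaw u 57.3 v -0.3
pad 1 wells u,v range [-47.4  48.5 -20.6  21.2] n 274 ((0.5774803161621094, 0.42440223693847656), (95.55074310302734, 41.639488220214844), 0.7096344828605652)
pad 2 jaw u -57.9 v -0.5
pad 2 jaw u 56.6 v -0.5
pad 2 wells u,v range [-49.1  48.3 -20.   21.7] n 266 ((-0.4195556640625, 0.7083148956298828), (97.29877471923828, 41.653419494628906), 0.20499074459075928)
A 81 x 570.4027303220181 577.027309363525 y 267.94963436096594 345.0963534833582
G 25 x 358.888542901771 361.36350265304355 y 283.5516208815379 313.78717823995487
G scene (422, 266, 23, 39) [[426, 266], [422, 287], [440, 304], [444, 283]]
pad 1 jaw u -57.0 v -1.1
pad 1 jaw u 57.3 v -0.3
pad 1 wells u,v range [-47.4  48.5 -20.6  21.2] n 276 ((0.5774803161621094, 0.42440223693847656), (95.55074310302734, 41.639488220214844), 0.7096344828605652)
pad 2 jaw u -57.9 v -0.5
pad 2 jaw u 56.6 v -0.2
pad 2 wells u,v range [-47.3  48.3 -20.   21.7] n 264 ((0.5074691772460938, 0.7116317749023438), (95.44469451904297, 41.653419494628906), 0.20499077439308167)
A 83 x 570.3600707555534 577.027309363525 y 267.94963436096594 345.0963534833582
G 27 x 358.8510432098959 361.36350265304355 y 283.5516208815379 313.78717823995487
G scene (421, 266, 24, 39) [[426, 266], [421, 286], [440, 304], [444, 283]]
tcp [395.  309.3 341.7] shift mm [  8.7 105.3  45. ] yaw y 6.16 tilt [1.6 1. ] t 52.6 F [ 1.5  1.1 -0.2] grip 0.39635735048831333 0.0
```

Run:
```python
from h import *
for n in("top","scene"):
    t=capture(n)
    m=cv2.dilate(cv2.inRange(cv2.cvtColor(t,cv2.COLOR_RGB2HSV),(5,110,80),(35,255,255)),np.ones((5,5)))
    print(n,[cv2.boundingRect(c) for c in cv2.findContours(m,0,1)[0] if cv2.contourArea(c)>120])
```

```text
top [(195, 237, 38, 11), (305, 209, 26, 45), (346, 204, 26, 45), (540, 138, 14, 13), (260, 109, 51, 39)]
scene [(439, 331, 26, 18), (206, 294, 52, 50), (352, 279, 25, 27), (289, 235, 37, 26), (269, 217, 37, 24), (104, 27, 138, 86), (134, 0, 46, 11)]
```

Only two panels are in the scene, both loaded, and the amber tag shows on the hook in both views.

```bash
python3 -c "
from station import *
print(finish_job())"
```

```text
the job is handed in; nothing more can be done
None
```

The job is handed in and no verdict came back: by my measurements both panels are seated flat and centred on pads 1 and 2, the start button was pressed to its stop, the green tag is in the rack's free slot and the amber tag hangs on the hook.

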